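# Clamp the funnel stand and jar the chestnuts

## Task

The funnel stand's hold-down clamp has worked slack: flip its cam lever fully up, run the adjusting nut down clockwise until it is snug, and flip the lever fully down again, before any chestnut goes in the funnel. Then pour the chestnuts from the scoop through the funnel into the jar, put in every stray chestnut lying on the bench as well, and lay the empty scoop back flat on the worktop, disturbing nothing else on the bench.

Things in the scene. Friction and masses are not known exactly. Their poses are not given: they have to be found in the camera images.
- stand: fixed funnel stand; origin on the worktop on the funnel's axis, z up. Foot plate 10 mm thick (x -45 to 65, y -145 to 70 mm), 22 mm post at x 52, y 52, 145 mm tall. A cam hold-down clamp lies along its -y: strap with its toe on the plate, stud with the nut at y -180, lever pivot at y -250 mm. Turned up to 0.2 rad
- funnel_mouth (a point): centre of the funnel's open top, 205 mm above the worktop: the steel funnel is 150 mm wide at the top (144 inside), tapers over 75 mm to a spout 50 mm wide inside that ends 3 mm above the jar's mouth
- lever (a joint): cam lever of the clamp, rad: 0 = closed, lying flat and pointing away from the funnel along the strap; 1.4 = fully open, standing almost upright. Stays where it is left; moving it takes about 4 N at the grip
- lever_pivot (a point): centre of the lever's pivot pin, 28 mm above the worktop; the pin is level and square to the strap
- lever_grip (a point): middle of the lever's black grip (50 mm long, 14 mm wide, 16 mm high), 89 mm from the pivot; 42 mm above the worktop when closed, about 115 mm when open. It can be pinched across its 14 mm width from above and pivots between the fingers as it swings
- nut (a joint): adjusting hand nut on the clamp's upright stud, rad: negative = backed off, 0 = run down snug, where it stops. It grows as the nut is turned clockwise seen from above. Starts 1.0 to 2.3 rad backed off; takes about 0.05 N m; rises under 2 mm when backed off
- nut_bar (a point): middle of the nut's black grip bar on the stud axis, 70 mm above the worktop; the bar is 60 mm long along this point's x axis, 14 mm thick along y, and reaches from 50 to 78 mm above the worktop
- jar: clear straight glass jar standing on the foot plate under the spout, 64 mm wide, 57 mm inside, 90 mm high, floor 6 mm, 0.4 kg; origin at the centre of its underside
- scoop: aluminium scoop, 0.1 to 0.17 kg, flat-bottomed and open at the front: pan 95 mm long, 78 mm wide, sides 34 mm high (20 mm near the lip), back wall 36 mm high; origin at the centre of the pan's underside, x towards the open front lip, z up. Straight handle behind it, from x -48 to x -135 mm, 16 mm wide and 16 mm high, its middle 30 mm above the underside
- scoop_grip (a point): point on the middle of the scoop's handle, 85 mm behind the pan's centre, 30 mm above its underside
- scoop_lip (a point): middle of the scoop's open front lip, 47 mm ahead of the pan's centre, on the pan's floor
- chestnut0: a brown chestnut, 22 mm across and 17 mm high, with a flat base 16 mm across (11 g); origin at the centre of its flat base, z through its domed top; lies in the scoop at the start (three to five of these are present)
- chestnut1: a brown chestnut, 22 mm across and 17 mm high, with a flat base 16 mm across (11 g); origin at the centre of its flat base, z through its domed top; lies in the scoop at the start (three to five of these are present)
- chestnut2: a brown chestnut, 22 mm across and 17 mm high, with a flat base 16 mm across (11 g); origin at the centre of its flat base, z through its domed top; lies in the scoop at the start (three to five of these are present)
- chestnut3: a brown chestnut, 22 mm across and 17 mm high, with a flat base 16 mm across (11 g); origin at the centre of its flat base, z through its domed top; lies in the scoop at the start (three to five of these are present)
- chestnut4: a brown chestnut, 22 mm across and 17 mm high, with a flat base 16 mm across (11 g); origin at the centre of its flat base, z through its domed top; lies in the scoop at the start (three to five of these are present)
- stray0: a brown chestnut, 22 mm across and 17 mm high, with a flat base 16 mm across (11 g); origin at the centre of its flat base, z through its domed top; stands on the worktop by itself at the start (two to four of these are present)
- stray1: a brown chestnut, 22 mm across and 17 mm high, with a flat base 16 mm across (11 g); origin at the centre of its flat base, z through its domed top; stands on the worktop by itself at the start (two to four of these are present)
- stray2: a brown chestnut, 22 mm across and 17 mm high, with a flat base 16 mm across (11 g); origin at the centre of its flat base, z through its domed top; stands on the worktop by itself at the start (two to four of these are present)
- stray3: a brown chestnut, 22 mm across and 17 mm high, with a flat base 16 mm across (11 g); origin at the centre of its flat base, z through its domed top; stands on the worktop by itself at the start (two to four of these are present)
- scraper: bystander: steel dough scraper lying flat, blade 110 by 95 mm, with a tube handle 18 mm thick along one edge; origin at the centre of its underside
- mould: bystander: wooden pastry mould, block 100 by 85 by 28 mm with a 95 mm handle to its -x; origin under the block's centre
- spice: bystander: amber glass jar with a steel lid, 52 mm wide, 85 mm high; origin at the centre of its underside
- cutter: bystander: steel ring cutter, 72 mm wide, 40 mm high; origin at the centre of its underside
Not all that is in view belongs to the job. What is shaped like the jar but green or pink is not meant.

How it is judged:
On the way, in this order (a step that is already met when the one before it is completed fails the run):
1. the cam lever is flipped open (above 1.1 rad) (value of joint lever above 1.1 rad), for 0.2 s.
2. with the lever open (above 0.9 rad) the nut is run down snug (within 0.2 rad of its stop) (value of joint nut above -0.2 rad and value of joint lever above 0.9 rad), for 0.2 s.
3. the lever is flipped closed (below 0.12 rad), nut still snug (value of joint lever below 0.12 rad and value of joint nut above -0.2 rad), for 0.2 s.
4. the scoop is tipped over the funnel (more than 0.4 rad, its lip over the funnel's mouth) (angle between scoop's own z axis and vertical above 0.4 rad and horizontal distance between scoop_lip and funnel_mouth below 0.09 m and height (world z) of scoop_lip above 0.14 m), for 0.2 s.
At the end, for the whole second after the job is handed in: Lever closed (below 0.12 rad) and nut snug (within 0.2 rad of its stop); every chestnut that is present lies inside the jar; the jar stands upright under the spout; the scoop lies flat (within 0.1 rad, underside within 6 mm of the worktop) and at rest on the worktop (all of step 3 and horizontal distance between each of chestnut0, chestnut1, chestnut2, chestnut3, chestnut4, stray0, stray1, stray2, stray3 and jar below 0.031 m and z of chestnut0 in the frame of jar between 0.003 and 0.085 m and z of chestnut1 in the frame of jar between 0.003 and 0.085 m and z of chestnut2 in the frame of jar between 0.003 and 0.085 m and z of chestnut3 in the frame of jar between 0.003 and 0.085 m and z of chestnut4 in the frame of jar between 0.003 and 0.085 m and z of stray0 in the frame of jar between 0.003 and 0.085 m and z of stray1 in the frame of jar between 0.003 and 0.085 m and z of stray2 in the frame of jar between 0.003 and 0.085 m and z of stray3 in the frame of jar between 0.003 and 0.085 m and angle between each of jar, scoop's own z axis and vertical below 0.1 rad and horizontal distance between jar and stand below 0.012 m and height (world z) of scoop between -0.004 and 0.006 m and linear speed of scoop below 0.02 m/s); the robot touches nothing.
It fails at once if a chestnut is put into the funnel or jar before the clamp is tight ((value of joint nut below -0.3 rad or value of joint lever above 0.5 rad) and horizontal distance between any of chestnut0, chestnut1, chestnut2, chestnut3, chestnut4, stray0, stray1, stray2, stray3 and stand below 0.05 m).
It fails at once if the jar is tipped (angle between jar's own z axis and vertical above 0.3 rad).
It fails at once if a bystander (scraper, mould, spice jar, cutter) is pushed more than 3 cm (distance of any of scraper, mould, spice, cutter from where it was at the start of the episode above 0.03 m).
Of chestnut0, chestnut1, chestnut2, chestnut3, chestnut4 only 3 to 5 are there at a start; the rules pass over those that are not, and their reading is None.
Of stray0, stray1, stray2, stray3 only 2 to 4 are there at a start; the rules pass over those that are not, and their reading is None.
At some moment in a run one of stray0, stray1, stray2, stray3, scoop may be knocked a few centimetres aside while the robot is not near it.
It also fails if it takes over 210 s, if anything falls off the work surface, if the arm or the gripper's body presses on something with over 40 N, if the wrist force passes 120 N, or if a joint passes its speed limit or range.

## Robot

A 7-joint arm with a two-finger parallel gripper is mounted at the origin on the work surface. World frame = base frame: x ahead of the robot, y to its left, z up, the work surface at z = 0. Lengths are in m, angles in rad, forces in N, time in s.
With the tool pointing down it reaches from about 0.4 to 0.85 m from the base axis. Payload 10.4 kg.
Tool frame: the origin (TCP) lies midway between the tips of the shut fingers; the grasp point (between the pads) lies 19 mm behind it (r.tcp_to_grasp is the z of the grasp point in the tool frame, in m); z points along the fingers, x is the direction in which the jaws open and shut, and the axes are right-handed (so a half turn about z gives the same grasp; the last joint's range is limited). The gripper opens to 87 mm and grips with 3 to 60 N. Pads are 19 mm wide; open, the fingers measure 117 mm over their backs; the gripper's body (75 mm by 190 mm) begins 51 mm behind the grasp point.
Start: joints at [1.322, 0.332, -0.065, 1.46, 0.022, 1.35, -0.088], TCP at [0.14, -0.609, 0.223] pointing down, gripper open.
Joint ranges: [-2.6, 2.6], [-0.5, 2.12], [-1.47, 1.34], [0.16, 2.42], [-1.27, 4.41], [0.06, 2.06], [-2.6, 2.6]. Speed limits (rad/s): [2.22, 2.22, 2.79, 2.79, 3.14, 3.14, 3.14].

## Interface

Orientations are given as a unit quaternion [x, y, z, w].
In Python, from bench import r, camera, close_job gives the robot as it stands. The module is installed in compiled form; this text tells all that it offers.
- The arm moves only by the shell command python3 -m crank 'ROWS' [FORCE]. ROWS is JSON, a list of rows, each an object of numbers: "x", "y", "z": the shift along the tool's x, y, z scaled (see below); "ax", "ay", "az": the turn, a rotation vector about the tool's x, y, z scaled (see below); "claw": the closure, from -1 (fully open) to 1 (shut), so that 0 is half open. A call has exactly 5 rows; each row is the pose to reach, as a shift and turn from the pose commanded when the call began, along the tool's axes at that moment; what a row does not reach only later rows make up. The controller multiplies each number of a shift by 1 m and each number of a turn by 2 rad. A row lasts 1/12 s, in which the tool goes at most 41.7 mm and 7.16 degrees, less where a joint would pass 70% of its speed; a pose out of reach is approached as far as the arm can. A call with a number of a shift or a turn outside -1 to 1 is refused whole. A call with a gripper value outside its range is refused whole. The fingers move at their own pace and stop on an object; FORCE is the grip in N (left out, the last holds). Time passes only in rows, so rows that repeat a pose let the fingers close, or fill a call up. It gives the time, the measured TCP pose, the force and the opening at its end, in the units of the state.
- r.read_state(): the state, without advancing time (a new reading comes with each control period).
- camera(name): name is "scene" or "top" or "wrist"; returns a dict with "color" (420x560x3 uint8, blue, green, red), "fx", "fy", "cx", "cy" (pixels), "eye" and "orientation" of the camera in the world. Camera axes: x right, y down, z forward; pixel columns grow to the right and rows downward; lengths in m; the calibration is good to about 2 mm. The wrist camera is an equidistant fisheye: a pixel r from the principal point sees the ray r / f radians off the axis. A picture is of the moment at which its call begins. There is no depth.
- close_job(): hands the job in, once; it reports no verdict.
The state is a dict: "time": time; "joint_positions": joint angles; "joint_vel": joint speeds; "joint_torque": joint torques, N m; "ee_pos": TCP position; "eef_rot": TCP orientation; "ft_force": force on the tool from outside, world axes, zero at the start; "torque": the same for the moment, N m; "width": finger opening in m.
Only numpy, scipy, OpenCV 4.12 (cv2) and the standard library are available. Lean on these libraries where they do the work, as an engineer would, in place of code of your own. Each camera call takes 0.05 s, during which the arm holds its last target. There are 200 camera calls.

## Working session

There is one attempt and no reset: what is moved stays moved. The work goes in short steps, Python scripts to look and compute and a shell command to move; the robot and the scene stay as the last step left them, time stands still between calls to the robot, and variables do not carry over. Pictures are saved under pics/ and viewed, about 12 in all and at most 16, crops included, and the job is handed in when it is done.

```bash
mkdir -p pics
cat > h.py <<'E'
import numpy as np, cv2
from scipy.spatial.transform import Rotation as R
from bench import r, camera, close_job
def snap(name,fn):
    c=camera(name); cv2.imwrite('pics/'+fn+'.png',c['color']); 
    np.save('pics/'+fn+'.npy',{k:c[k] for k in c},allow_pickle=True); return c
def load(fn): return np.load('pics/'+fn+'.npy',allow_pickle=True).item()
def rot(c):
    o=np.array(c['orientation']); return o if o.shape==(3,3) else R.from_quat(o).as_matrix()
def ray(c,u,v,fish=False):
    x=(u-c['cx'])/c['fx']; y=(v-c['cy'])/c['fy']
    if fish:
        t=np.hypot(x,y); d=np.array([x*np.sinc(t/np.pi),y*np.sinc(t/np.pi),np.cos(t)])
    else: d=np.array([x,y,1.])
    return rot(c)@d
def onz(c,u,v,z,fish=False):
    d=ray(c,u,v,fish); e=np.array(c['eye']); return (e+d*(z-e[2])/d[2])
def proj(c,p):
    q=rot(c).T@(np.array(p)-c['eye']); return np.array([c['fx']*q[0]/q[2]+c['cx'],c['fy']*q[1]/q[2]+c['cy']])
def st():
    s=r.read_state(); print('t',s['time'],'p',np.round(s['ee_pos'],4),'q',np.round(s['eef_rot'],4),'w',round(s['width'],4),'F',np.round(s['ft_force'],1)); return s
def go(p,yaw=None,Rt=None):
    "print shift/turn numbers to reach TCP p; orientation down with jaw x axis at yaw (world)"
    s=r.read_state(); R0=R.from_quat(s['eef_rot']); d=R0.inv().apply(np.array(p)-s['ee_pos'])
    print('shift',np.round(d,4))
    if yaw is not None: Rt=down(yaw)
    if Rt is not None: print('turn',np.round((R0.inv()*Rt).as_rotvec()/2,4))
def down(yaw):
    x=np.array([np.cos(yaw),np.sin(yaw),0]); z=np.array([0,0,-1.]); return R.from_matrix(np.c_[x,np.cross(z,x),z])
E
python3 - <<'E'
from h import *
st()
for n in('scene','top'):
    c=snap(n,n+'0'); print(n,c['fx'],c['cx'],c['cy'],c['eye'],c['orientation'])
s=r.read_state(); print(s['joint_positions'], r.tcp_to_grasp, R.from_quat(s['eef_rot']).as_matrix().round(3))
a=cv2.resize(load('scene0')['color'],(784,588)); cv2.imwrite('pics/scene0b.png',a)
a=cv2.resize(load('top0')['color'],(784,588)); cv2.imwrite('pics/top0b.png',a)
E
```

```text
t 0.0 p [ 0.1399 -0.6088  0.2218] q [ 7.823e-01 -6.229e-01 -6.000e-04 -4.000e-04] w 0.0874 F [-0.  -0.4  0.2]
scene 423.0465185773862 276.5237357381488 212.93812604259313 [ 1.0506243  -0.77173302  0.89447635] [ 0.87500582  0.24522874 -0.12075747 -0.3995564 ]
top 471.3984693777711 284.22212184590154 207.00014405513988 [ 0.41622794 -0.02661613  1.59088557] [ 0.71302493 -0.69814398  0.04344117 -0.0479927 ]
[ 1.32236199  0.33279491 -0.06469501  1.46086834  0.02158723  1.34989472
 -0.08845753] -0.0187 [[ 0.224 -0.975 -0.   ]
 [-0.975 -0.224  0.001]
 [-0.001  0.    -1.   ]]
```

View pics/scene0b.png

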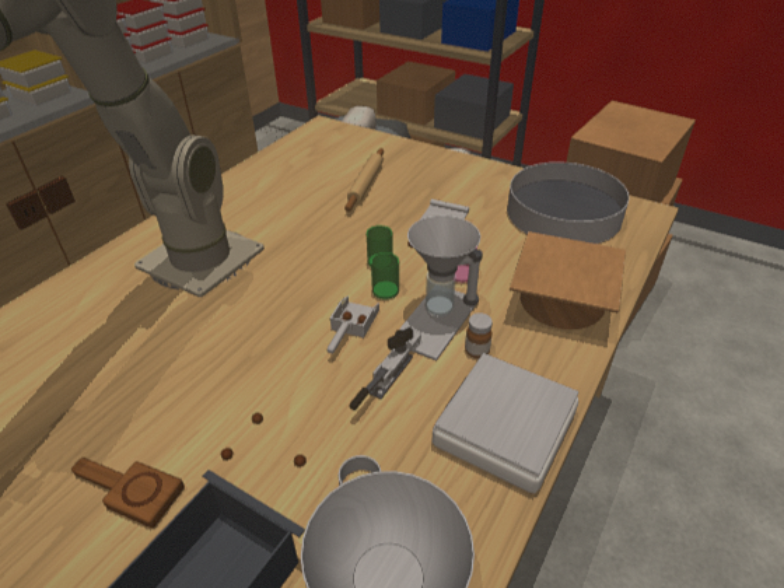

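View pics/top0b.png

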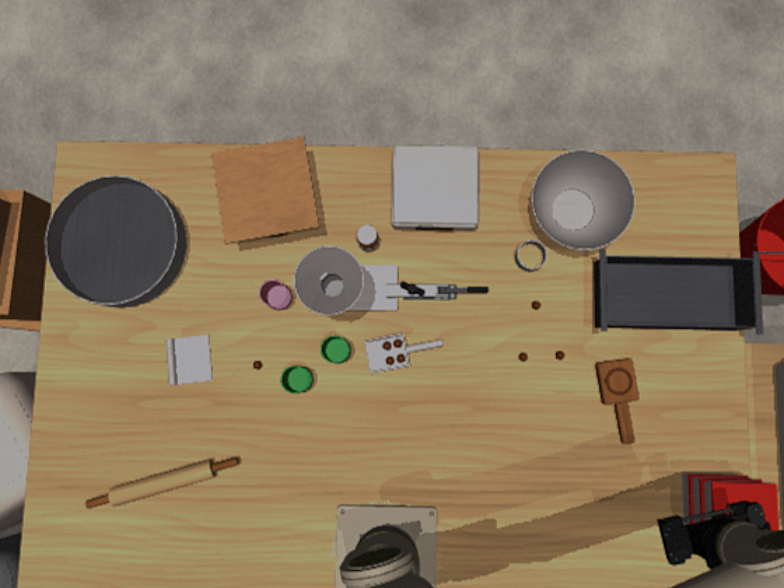

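The scene view shows the clamp (nut at 400,338, lever grip at 357,398), the scoop (350,320) and 3 strays. The top view shows 4 chestnuts in the scoop (~393,352), strays at (258,365), (523,356), (560,355) and (536,305), the funnel at (330,281), nut bar at (412,289) and lever grip at (478,290).

Run:
```python
from h import *
c=load('top0'); im=c['color']; hsv=cv2.cvtColor(im,cv2.COLOR_BGR2HSV)
def blobs(mask,x0,y0,x1,y1,z,mn=4):
    m=np.zeros(mask.shape,np.uint8); m[y0:y1,x0:x1]=mask[y0:y1,x0:x1]
    n,l,s,cc=cv2.connectedComponentsWithStats(m)
    for i in range(1,n):
        if s[i,4]>=mn:
            ys,xs=np.where(l==i); P=np.array([onz(c,u,v,z)[:2] for u,v in zip(xs,ys)])
            w,V=np.linalg.eigh(np.cov(P.T)); a=V[:,1]
            print(s[i,4],cc[i].round(1),'xy',P.mean(0).round(4),'axis',np.degrees(np.arctan2(a[1],a[0])).round(1),'len',(np.sqrt(12*w)).round(3))
dark=(im.max(2)<45).astype(np.uint8)
print('nut');blobs(dark,275,190,312,225,.074)
print('grip');blobs(dark,312,195,360,220,.046)
br=((hsv[...,0]<14)&(hsv[...,1]>120)&(hsv[...,2]<130)).astype(np.uint8)
print('nuts scoop');blobs(br,255,230,325,275,.012)
print('stray');blobs(br,170,245,200,275,.01);blobs(br,355,205,410,270,.01)
gr=((hsv[...,1]<45)&(hsv[...,2]>130)).astype(np.uint8)
print('scoop');blobs(gr,258,232,325,272,.02,20)
# funnel ring
m=((hsv[...,1]<45)).astype(np.uint8); m[:, :205]=0; 
for p in [(330,281)]: print('funnel',onz(c,p[0]/1.4,p[1]/1.4,.205))
a=im[165:290,170:420]; a=cv2.resize(a,None,fx=3.2,fy=3.2,interpolation=cv2.INTER_CUBIC); cv2.imwrite('pics/crop0.png',a)
```

```text
nut
80 [294.2 206.1] xy [ 0.6172 -0.0469] axis 67.5 len [0.017 0.053]
7 [306. 212.] xy [ 0.5986 -0.0856] axis 91.2 len [0.    0.024]
grip
6 [313.2 207.3] xy [ 0.618  -0.1101] axis -171.8 len [0.004 0.019]
56 [340.5 206.5] xy [ 0.6227 -0.2003] axis 91.3 len [0.013 0.047]
nuts scoop
21 [283.8 245. ] xy [ 0.4936 -0.0154] axis 112.1 len [0.015 0.016]
21 [276.  246.8] xy [0.4871 0.0102] axis -156.3 len [0.015 0.016]
21 [285.9 255.6] xy [ 0.4585 -0.0233] axis 50.8 len [0.015 0.016]
21 [278. 257.] xy [0.4532 0.0029] axis 81.9 len [0.015 0.015]
stray
27 [183.4 260.2] xy [0.4359 0.3183] axis 79.2 len [0.016 0.019]
26 [382.2 217.5] xy [ 0.593  -0.3451] axis 68.4 len [0.016 0.018]
27 [399.3 253.3] xy [ 0.474  -0.4011] axis 130.2 len [0.017 0.018]
24 [373.1 254.5] xy [ 0.4683 -0.3139] axis 172.6 len [0.016 0.017]
scoop
573 [279.5 251.7] xy [ 0.4708 -0.0019] axis 103.7 len [0.07 0.16]
funnel [0.61230336 0.12877805 0.205     ]
```

View pics/crop0.png

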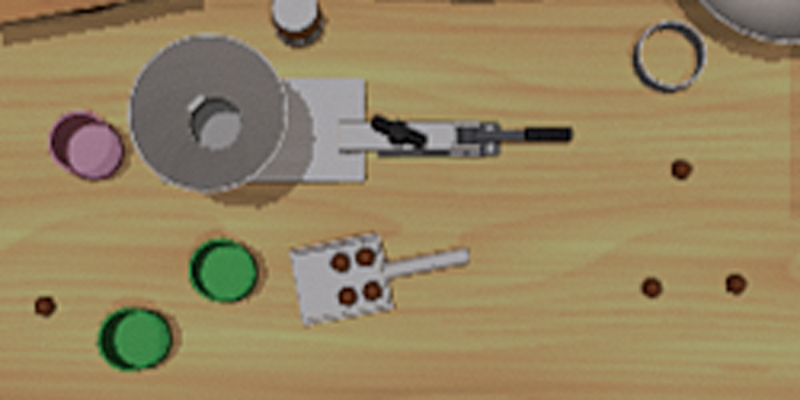

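Run:
```python
from h import *
c=load('top0'); print('funnel',onz(c,235,200.3,.205)); 
f=lambda X,Y,z:onz(c,170+X/3.2,165+Y/3.2,z)[:2]
print('handle',f(468,256,.038),f(390,273,.038)); print('lip corners',f(291,250,.018),f(305,324,.018),'rear corners',f(378,235,.034),f(394,308,.034))
print('green',f(223,270,.09),f(136,340,.09),'pink',f(90,145,.09))
go([.6225,-.2013,.15],yaw=.033)
```

```text
funnel [0.61350254 0.13094467 0.205     ]
handle [ 0.49445834 -0.12235984] [ 0.47536312 -0.04261302]
lip corners [0.49780077 0.06070885] [0.42167713 0.04409622] rear corners [ 0.51431785 -0.0295212 ] [ 0.43984664 -0.04744539]
green [0.472832   0.12363602] [0.40220194 0.20718203] pink [0.59495828 0.26132556]
shift [-0.2889 -0.5616  0.0722]
turn [-4.00e-04  5.00e-04 -6.89e-01]
```

```bash
python3 -m crank '[{"x":-0.14,"y":-0.14,"claw":-1},{"x":-0.14,"y":-0.14,"claw":-1},{"x":-0.14,"y":-0.14,"claw":-1},{"x":-0.14,"y":-0.14,"claw":-1},{"x":-0.14,"y":-0.14,"claw":-1}]' 20
python3 -c "
from h import *
st();go([.6225,-.2013,.15],yaw=.033)"
```

```text
t 0.1 p [ 0.1399 -0.6088  0.2218] q [ 7.823e-01 -6.229e-01 -5.000e-04 -4.000e-04] w 0.0868 F [-0.3 -0.4 -0.1]
shift [-0.2889 -0.5616  0.0722]
turn [-4.00e-04  5.00e-04 -6.89e-01]schema error: expected keys x, y, z, ax, ay, az, claw
```

```bash
python3 -m crank '[{"x":-0.028,"y":-0.028,"z":0,"ax":0,"ay":0,"az":-0.06,"claw":-1},{"x":-0.056,"y":-0.056,"z":0,"ax":0,"ay":0,"az":-0.12,"claw":-1},{"x":-0.084,"y":-0.084,"z":0,"ax":0,"ay":0,"az":-0.18,"claw":-1},{"x":-0.112,"y":-0.112,"z":0,"ax":0,"ay":0,"az":-0.24,"claw":-1},{"x":-0.14,"y":-0.14,"z":0,"ax":0,"ay":0,"az":-0.3,"claw":-1}]' 20
python3 -c "
from h import *
st();go([.6225,-.2013,.15],yaw=.033)"
```

```text
time: 0.52
ee_pos: [0.2456, -0.4394, 0.2222]
eef_rot: [0.932, -0.361, -0.0, -0.0]
ft_force: [0.4, -1.2, 0.4]
width: 0.0873
t 0.5167 p [ 0.2456 -0.4394  0.2222] q [ 9.325e-01 -3.612e-01 -3.000e-04 -0.000e+00] w 0.0873 F [ 0.4 -1.2  0.4]
shift [ 0.1182 -0.4299  0.072 ]
turn [-0.000e+00  3.000e-04 -3.861e-01]
```

```bash
python3 -m crank '[{"x":0.01,"y":-0.038,"z":0,"ax":0,"ay":0,"az":-0.06,"claw":-1},{"x":0.02,"y":-0.076,"z":0,"ax":0,"ay":0,"az":-0.12,"claw":-1},{"x":0.03,"y":-0.114,"z":0,"ax":0,"ay":0,"az":-0.18,"claw":-1},{"x":0.04,"y":-0.152,"z":0,"ax":0,"ay":0,"az":-0.24,"claw":-1},{"x":0.05,"y":-0.19,"z":0,"ax":0,"ay":0,"az":-0.3,"claw":-1}]'
python3 -c "
from h import *
st();go([.6225,-.2013,.15],yaw=.033)"
```

```text
time: 0.93
ee_pos: [0.4118, -0.3342, 0.2225]
eef_rot: [0.998, -0.07, -0.0, 0.0]
ft_force: [1.3, -0.6, 0.1]
width: 0.0872
t 0.9333 p [ 0.4118 -0.3342  0.2225] q [ 9.976e-01 -6.960e-02 -0.000e+00  1.000e-04] w 0.0872 F [ 1.3 -0.6  0.1]
shift [ 0.1902 -0.1609  0.0725]
turn [ 0.0001  0.     -0.0862]
```

```bash
python3 -m crank '[{"x":0.03,"y":-0.026,"z":0,"ax":0,"ay":0,"az":-0.04,"claw":-1},{"x":0.06,"y":-0.052,"z":0,"ax":0,"ay":0,"az":-0.086,"claw":-1},{"x":0.09,"y":-0.078,"z":0,"ax":0,"ay":0,"az":-0.086,"claw":-1},{"x":0.12,"y":-0.104,"z":0,"ax":0,"ay":0,"az":-0.086,"claw":-1},{"x":0.15,"y":-0.13,"z":0.01,"ax":0,"ay":0,"az":-0.086,"claw":-1}]'
python3 -c "
from h import *
st();go([.6225,-.2013,.12],yaw=.033);c=snap('wrist','w1');print(c['fx'],c['cx'],c['cy'],c['eye'],c['orientation'])"
```

```text
time: 1.35
ee_pos: [0.5799, -0.2278, 0.2139]
eef_rot: [1.0, 0.013, 0.001, 0.001]
ft_force: [1.2, -0.3, 0.8]
width: 0.087
t 1.35 p [ 0.5799 -0.2278  0.2139] q [9.999e-01 1.320e-02 1.100e-03 5.000e-04] w 0.087 F [ 1.2 -0.3  0.8]
shift [ 0.0431 -0.0254  0.094 ]
turn [ 0.0006 -0.0011 -0.0033]
325.19226210127806 284.7274967641374 205.33682373721325 [ 0.57733148 -0.16099032  0.37661626] [0.99214626 0.01272038 0.00229412 0.12441354]
```

View pics/w1.png

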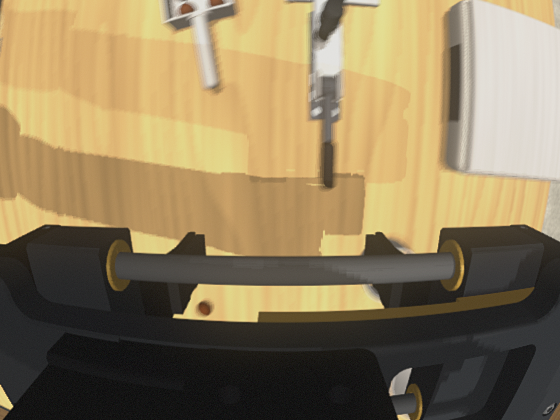

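The wrist image shows the lever grip at about (328,165), the nut bar at about (328,20) and the scoop handle end at (210,85). I'll cross-check those against the top-camera positions.

Run:
```python
from h import *
c=load('w1')
m=(c['color'].max(2)<60).astype(np.uint8); m[225:]=0
n,l,s,cc=cv2.connectedComponentsWithStats(m)
for i in range(1,n):
    if s[i,4]>60 and 280<cc[i][0]<380: print(s[i],cc[i],[onz(c,*cc[i],z,True).round(4)[:2] for z in(.042,.046,.076)])
print([onz(c,u,v,.046,True).round(4)[:2] for u,v in((328,145),(328,186))])
go([.6225,-.2013,.12],yaw=.033)
```

```text
[array([ 0.6224, -0.1807]), array([ 0.6245, -0.2233])]
shift [ 0.039  -0.0169  0.0901]
turn [-0.0025 -0.0007  0.0008]
```

```bash
python3 -m crank '[{"x":0.02,"y":-0.008,"z":0.02,"ax":0,"ay":0,"az":0,"claw":-1},{"x":0.04,"y":-0.017,"z":0.05,"ax":0,"ay":0,"az":0,"claw":-1},{"x":0.04,"y":-0.017,"z":0.09,"ax":0,"ay":0,"az":0,"claw":-1},{"x":0.04,"y":-0.017,"z":0.09,"ax":0,"ay":0,"az":0,"claw":-1},{"x":0.04,"y":-0.017,"z":0.09,"ax":0,"ay":0,"az":0,"claw":-1}]'
python3 -c "
from h import *
st();go([.6235,-.202,.024],yaw=.033)"
```

```text
time: 1.82
ee_pos: [0.6156, -0.2105, 0.1208]
eef_rot: [1.0, 0.014, -0.002, -0.001]
ft_force: [-0.2, 0.1, 1.1]
width: 0.0867
t 1.8167 p [ 0.6156 -0.2105  0.1208] q [ 9.999e-01  1.350e-02 -2.400e-03 -8.000e-04] w 0.0867 F [-0.2  0.1  1.1]
shift [ 0.0086 -0.0081  0.0967]
turn [-0.0008  0.0024 -0.003 ]
```

```bash
python3 -m crank '[{"x":0.006,"y":-0.006,"z":0.03,"ax":0,"ay":0,"az":0,"claw":-1},{"x":0.006,"y":-0.006,"z":0.06,"ax":0,"ay":0,"az":0,"claw":-1},{"x":0.006,"y":-0.006,"z":0.096,"ax":0,"ay":0,"az":0,"claw":-1},{"x":0.006,"y":-0.006,"z":0.096,"ax":0,"ay":0,"az":0,"claw":-1},{"x":0.006,"y":-0.006,"z":0.096,"ax":0,"ay":0,"az":0,"claw":-1}]'
python3 -c "
from h import *
st();go([.6235,-.202,.024],yaw=.033)"
```

```text
time: 2.23
ee_pos: [0.6229, -0.2054, 0.028]
eef_rot: [1.0, 0.013, -0.0, 0.0]
ft_force: [-0.5, -0.1, 1.7]
width: 0.087
t 2.2333 p [ 0.6229 -0.2054  0.028 ] q [ 9.999e-01  1.290e-02 -4.000e-04  1.000e-04] w 0.087 F [-0.5 -0.1  1.7]
shift [ 0.0007 -0.0033  0.004 ]
turn [ 0.0001  0.0004 -0.0036]
```

```bash
python3 -m crank '[{"x":0,"y":-0.003,"z":0.003,"ax":0,"ay":0,"az":0,"claw":1},{"x":0,"y":-0.003,"z":0.003,"ax":0,"ay":0,"az":0,"claw":1},{"x":0,"y":-0.003,"z":0.003,"ax":0,"ay":0,"az":0,"claw":1},{"x":0,"y":-0.003,"z":0.003,"ax":0,"ay":0,"az":0,"claw":1},{"x":0,"y":-0.003,"z":0.003,"ax":0,"ay":0,"az":0,"claw":1}]' 20
python3 -m crank '[{"x":0,"y":0,"z":0,"ax":0,"ay":0,"az":0,"claw":1},{"x":0,"y":0,"z":0,"ax":0,"ay":0,"az":0,"claw":1},{"x":0,"y":0,"z":0,"ax":0,"ay":0,"az":0,"claw":1},{"x":0,"y":0,"z":0,"ax":0,"ay":0,"az":0,"claw":1},{"x":0,"y":0,"z":0,"ax":0,"ay":0,"az":0,"claw":1}]' 20
python3 -c "
from h import *
st()
th0=np.arctan2(14,88)
for q in np.arange(0,1.45,.1):
  a=th0+q; print(round(q,1),'up',round(.089*np.sin(a)-.014,4),'toward+y',round(.0879-.089*np.cos(a),4))"
```

```text
time: 2.65
ee_pos: [0.6236, -0.2017, 0.0247]
eef_rot: [1.0, 0.013, 0.001, 0.0]
ft_force: [0.7, -0.3, -0.2]
width: 0.0615
time: 3.07
ee_pos: [0.6231, -0.2014, 0.0235]
eef_rot: [1.0, 0.013, -0.0, 0.0]
ft_force: [0.6, 0.1, -0.2]
width: 0.0284
t 3.0667 p [ 0.6231 -0.2014  0.0235] q [ 0.9999  0.0135 -0.      0.    ] w 0.0284 F [ 0.6  0.1 -0.2]
0.0 up -0.0 toward+y 0.0
0.1 up 0.0087 toward+y 0.0018
0.2 up 0.0172 toward+y 0.0045
0.3 up 0.0253 toward+y 0.0081
0.4 up 0.0331 toward+y 0.0124
0.5 up 0.0404 toward+y 0.0175
0.6 up 0.0472 toward+y 0.0233
0.7 up 0.0533 toward+y 0.0297
0.8 up 0.0588 toward+y 0.0367
0.9 up 0.0635 toward+y 0.0442
1.0 up 0.0675 toward+y 0.0522
1.1 up 0.0707 toward+y 0.0605
1.2 up 0.073 toward+y 0.0691
1.3 up 0.0744 toward+y 0.0779
1.4 up 0.075 toward+y 0.0867
```

```bash
python3 -m crank '[{"x":0,"y":0,"z":0,"ax":0,"ay":0,"az":0,"claw":1},{"x":0,"y":0,"z":0,"ax":0,"ay":0,"az":0,"claw":1},{"x":0,"y":0,"z":0,"ax":0,"ay":0,"az":0,"claw":1},{"x":0,"y":0,"z":0,"ax":0,"ay":0,"az":0,"claw":1},{"x":0,"y":-0.001,"z":-0.004,"ax":0,"ay":0,"az":0,"claw":1}]' 20
python3 -m crank '[{"x":0,"y":-0.001,"z":-0.005,"ax":0,"ay":0,"az":0,"claw":1},{"x":0,"y":-0.003,"z":-0.012,"ax":0,"ay":0,"az":0,"claw":1},{"x":0,"y":-0.005,"z":-0.018,"ax":0,"ay":0,"az":0,"claw":1},{"x":0,"y":-0.008,"z":-0.025,"ax":0,"ay":0,"az":0,"claw":1},{"x":0,"y":-0.012,"z":-0.030,"ax":0,"ay":0,"az":0,"claw":1}]' 20
```

```text
time: 3.48
ee_pos: [0.6217, -0.201, 0.0263]
eef_rot: [1.0, 0.013, -0.001, 0.0]
ft_force: [-1.2, -1.6, -6.5]
width: 0.0137
time: 3.9
ee_pos: [0.6217, -0.1881, 0.0578]
eef_rot: [1.0, 0.014, -0.001, 0.0]
ft_force: [-6.8, -1.3, -7.0]
width: 0.0138
```

```bash
python3 -m crank '[{"x":-0.001,"y":-0.006,"z":-0.008,"ax":0,"ay":0,"az":0,"claw":1},{"x":-0.001,"y":-0.012,"z":-0.015,"ax":0,"ay":0,"az":0,"claw":1},{"x":-0.001,"y":-0.019,"z":-0.021,"ax":0,"ay":0,"az":0,"claw":1},{"x":-0.001,"y":-0.027,"z":-0.027,"ax":0,"ay":0,"az":0,"claw":1},{"x":-0.001,"y":-0.036,"z":-0.032,"ax":0,"ay":0,"az":0,"claw":1}]' 20
python3 -m crank '[{"x":0,"y":-0.007,"z":-0.003,"ax":0,"ay":0,"az":0,"claw":1},{"x":0,"y":-0.014,"z":-0.005,"ax":0,"ay":0,"az":0,"claw":1},{"x":0,"y":-0.021,"z":-0.007,"ax":0,"ay":0,"az":0,"claw":1},{"x":0,"y":-0.028,"z":-0.008,"ax":0,"ay":0,"az":0,"claw":1},{"x":0,"y":-0.028,"z":-0.008,"ax":0,"ay":0,"az":0,"claw":1}]' 20
python3 -m crank '[{"x":0,"y":0,"z":0,"ax":0,"ay":0,"az":0,"claw":1},{"x":0,"y":0,"z":0,"ax":0,"ay":0,"az":0,"claw":1},{"x":0,"y":0,"z":0,"ax":0,"ay":0,"az":0,"claw":1},{"x":0,"y":0,"z":0,"ax":0,"ay":0,"az":0,"claw":1},{"x":0,"y":0,"z":0,"ax":0,"ay":0,"az":0,"claw":1}]' 20
```

```text
time: 4.32
ee_pos: [0.6206, -0.1519, 0.0899]
eef_rot: [1.0, 0.013, -0.0, 0.0]
ft_force: [-1.9, -1.6, -12.4]
width: 0.014
time: 4.73
ee_pos: [0.62, -0.1234, 0.098]
eef_rot: [1.0, 0.014, 0.0, 0.0]
ft_force: [-3.5, 0.4, -8.2]
width: 0.0135
time: 5.15
ee_pos: [0.62, -0.1236, 0.0978]
eef_rot: [1.0, 0.014, -0.0, -0.0]
ft_force: [-5.2, 0.8, -4.9]
width: 0.0139
```

```bash
python3 -m crank '[{"x":0,"y":0.006,"z":0.001,"ax":0,"ay":0,"az":0,"claw":1},{"x":0,"y":0.012,"z":0.003,"ax":0,"ay":0,"az":0,"claw":1},{"x":0,"y":0.018,"z":0.005,"ax":0,"ay":0,"az":0,"claw":1},{"x":0,"y":0.024,"z":0.007,"ax":0,"ay":0,"az":0,"claw":1},{"x":0,"y":0.024,"z":0.007,"ax":0,"ay":0,"az":0,"claw":1}]' 20
python3 -m crank '[{"x":0,"y":0,"z":0,"ax":0,"ay":0,"az":0,"claw":-0.2},{"x":0,"y":0,"z":0,"ax":0,"ay":0,"az":0,"claw":-0.2},{"x":0,"y":0,"z":0,"ax":0,"ay":0,"az":0,"claw":-0.2},{"x":0,"y":0,"z":0,"ax":0,"ay":0,"az":0,"claw":-0.2},{"x":0,"y":0,"z":0,"ax":0,"ay":0,"az":0,"claw":-0.2}]' 20
python3 -m crank '[{"x":0,"y":0,"z":-0.02,"ax":0,"ay":0,"az":0,"claw":-0.2},{"x":0,"y":0,"z":-0.05,"ax":0,"ay":0,"az":0,"claw":-0.2},{"x":0,"y":0,"z":-0.08,"ax":0,"ay":0,"az":0,"claw":-0.2},{"x":0,"y":0,"z":-0.1,"ax":0,"ay":0,"az":0,"claw":-0.2},{"x":0,"y":0,"z":-0.1,"ax":0,"ay":0,"az":0,"claw":-0.2}]' 20
python3 - <<'E'
from h import *
st(); c=snap('scene','s2'); cv2.imwrite('pics/s2c.png',cv2.resize(c['color'][200:310,220:360],None,fx=4,fy=4,interpolation=cv2.INTER_CUBIC))
c=snap('wrist','w2')
print(go([.6172,-.0455,.16],yaw=-.393))
E
```

```text
time: 5.57
ee_pos: [0.6209, -0.1486, 0.0918]
eef_rot: [1.0, 0.013, 0.0, -0.0]
ft_force: [-9.0, -0.4, 5.9]
width: 0.0139
time: 5.98
ee_pos: [0.6215, -0.1484, 0.0912]
eef_rot: [1.0, 0.014, 0.001, 0.0]
ft_force: [-0.6, 0.2, -0.1]
width: 0.0394
time: 6.4
ee_pos: [0.6232, -0.1484, 0.1961]
eef_rot: [1.0, 0.014, 0.004, 0.001]
ft_force: [1.1, -0.1, -0.8]
width: 0.0517
t 6.4 p [ 0.6232 -0.1484  0.1961] q [9.999e-01 1.350e-02 3.900e-03 9.000e-04] w 0.0517 F [ 1.1 -0.1 -0.8]
shift [-0.0014 -0.103   0.0313]
turn [ 1.0e-04 -1.0e-03  2.1e-01]
None
```

View pics/w2.png

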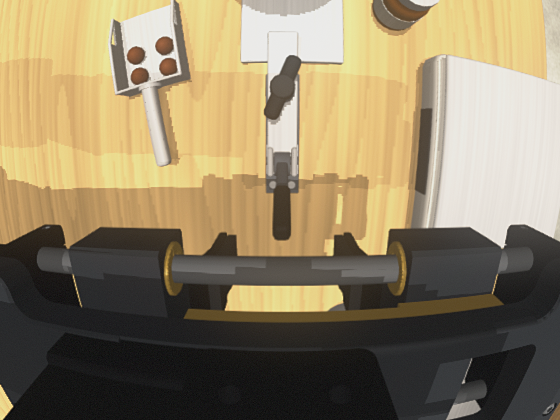

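The lever is raised (base 283,165, grip end 282,235). The nut bar is centred at (283,87), with ends at (293,60) and (272,116).

Run:
```python
from h import *
c=load('w2')
a=onz(c,293.5,60,.078,True);b=onz(c,272.5,114,.078,True);print(a,b,(a+b)/2,np.degrees(np.arctan2(*(a-b)[1::-1])), onz(c,283,87,.078,True))
print('pivot',onz(c,283,184,.028,True))
for q in [('h end',163,163),('h start',149,85)]: print(q[0],onz(c,q[1],q[2],.038,True))
```

```text
[ 0.6262846  -0.02582834  0.078     ] [ 0.60980944 -0.07317772  0.078     ] [ 0.61804702 -0.04950303  0.078     ] 70.81471738593005 [ 0.61806304 -0.04976188  0.078     ]
pivot [ 0.62042198 -0.14270693  0.028     ]
h end [ 0.49639383 -0.12097677  0.038     ]
h start [ 0.48101096 -0.03966652  0.038     ]
```

```bash
python3 -m crank '[{"x":0,"y":-0.03,"z":0,"ax":0,"ay":0,"az":0.05,"claw":-0.2},{"x":0,"y":-0.06,"z":0,"ax":0,"ay":0,"az":0.1,"claw":-0.2},{"x":-0.001,"y":-0.09,"z":0,"ax":0,"ay":0,"az":0.15,"claw":-0.2},{"x":-0.001,"y":-0.101,"z":0.03,"ax":0,"ay":0,"az":0.197,"claw":-0.2},{"x":-0.001,"y":-0.101,"z":0.06,"ax":0,"ay":0,"az":0.197,"claw":-0.2}]' 20
python3 - <<'E'
from h import *
st(); go([.6175,-.0475,.052],yaw=-.367)
E
```

```text
time: 6.92
ee_pos: [0.6175, -0.0425, 0.1305]
eef_rot: [0.983, -0.183, 0.001, -0.001]
ft_force: [0.1, -1.4, -1.1]
width: 0.052
t 6.9167 p [ 0.6175 -0.0425  0.1305] q [ 0.9832 -0.1828  0.0012 -0.001 ] w 0.052 F [ 0.1 -1.4 -1.1]
shift [0.0016 0.0048 0.0785]
turn [-0.0012 -0.001  -0.0003]
```

```bash
python3 -m crank '[{"x":0.001,"y":0.004,"z":0.02,"ax":0,"ay":0,"az":0,"claw":-0.2},{"x":0.001,"y":0.004,"z":0.05,"ax":0,"ay":0,"az":0,"claw":-0.2},{"x":0.001,"y":0.004,"z":0.079,"ax":0,"ay":0,"az":0,"claw":-0.2},{"x":0.001,"y":0.004,"z":0.079,"ax":0,"ay":0,"az":0,"claw":0},{"x":0.001,"y":0.004,"z":0.079,"ax":0,"ay":0,"az":0,"claw":1}]' 20
python3 -m crank '[{"x":0,"y":0,"z":0,"ax":0,"ay":0,"az":0,"claw":1},{"x":0,"y":0,"z":0,"ax":0,"ay":0,"az":0,"claw":1},{"x":0,"y":0,"z":0,"ax":0,"ay":0,"az":0,"claw":1},{"x":0,"y":0,"z":0,"ax":0,"ay":0,"az":0,"claw":1},{"x":0,"y":0,"z":0,"ax":0,"ay":0,"az":0,"claw":1}]' 15
python3 -m crank '[{"x":0,"y":0,"z":0,"ax":0,"ay":0,"az":0,"claw":1},{"x":0,"y":0,"z":0,"ax":0,"ay":0,"az":0,"claw":1},{"x":0,"y":0,"z":0,"ax":0,"ay":0,"az":0,"claw":1},{"x":0,"y":0,"z":0,"ax":0,"ay":0,"az":0,"claw":1},{"x":0,"y":0,"z":0,"ax":0,"ay":0,"az":0,"claw":1}]' 15
python3 -c "
from h import *
s=st();print(s['torque'],s['joint_positions'])"
```

```text
time: 7.33
ee_pos: [0.6149, -0.0514, 0.0497]
eef_rot: [0.983, -0.182, -0.002, 0.0]
ft_force: [0.1, 0.0, 0.9]
width: 0.045
time: 7.75
ee_pos: [0.6169, -0.0517, 0.0524]
eef_rot: [0.983, -0.183, 0.001, 0.0]
ft_force: [0.2, 0.7, 1.3]
width: 0.0137
time: 8.17
ee_pos: [0.6169, -0.0516, 0.0524]
eef_rot: [0.983, -0.183, 0.001, 0.0]
ft_force: [-0.6, -0.2, 6.4]
width: 0.0139
t 8.1667 p [ 0.6169 -0.0516  0.0524] q [ 9.832e-01 -1.825e-01  6.000e-04  0.000e+00] w 0.0139 F [-0.6 -0.2  6.4]
[-0.07756003  0.20632903 -0.00900295] [ 0.40682663  0.51615105 -0.51120986  1.63648128  0.28059164  1.06154438
 -0.5534732 ]
```

```bash
python3 -m crank '[{"x":0,"y":-0.002,"z":0,"ax":0,"ay":0,"az":0,"claw":1},{"x":0,"y":-0.002,"z":0,"ax":0,"ay":0,"az":0.04,"claw":1},{"x":0,"y":-0.002,"z":0,"ax":0,"ay":0,"az":0.08,"claw":1},{"x":0,"y":-0.002,"z":0,"ax":0,"ay":0,"az":0.12,"claw":1},{"x":0,"y":-0.002,"z":0,"ax":0,"ay":0,"az":0.16,"claw":1}]' 15
python3 -c "
from h import *
s=st();print(s['torque'],s['joint_positions'][6])"
python3 -m crank '[{"x":0,"y":0,"z":0,"ax":0,"ay":0,"az":0.04,"claw":1},{"x":0,"y":0,"z":0,"ax":0,"ay":0,"az":0.08,"claw":1},{"x":0,"y":0,"z":0,"ax":0,"ay":0,"az":0.12,"claw":1},{"x":0,"y":0,"z":0,"ax":0,"ay":0,"az":0.16,"claw":1},{"x":0,"y":0,"z":0,"ax":0,"ay":0,"az":0.20,"claw":1}]' 15
python3 -c "
from h import *
s=st();print(s['torque'],s['joint_positions'][6])"
```

```text
time: 8.58
ee_pos: [0.6162, -0.051, 0.0521]
eef_rot: [0.941, -0.339, -0.001, 0.001]
ft_force: [-7.7, -3.6, 9.0]
width: 0.0138
t 8.5833 p [ 0.6162 -0.051   0.0521] q [ 9.408e-01 -3.391e-01 -7.000e-04  1.200e-03] w 0.0138 F [-7.7 -3.6  9. ]
[-0.6295732   1.84483177  0.06025271] -0.8563300415492352
time: 9.0
ee_pos: [0.6154, -0.0501, 0.0517]
eef_rot: [0.855, -0.519, -0.001, 0.001]
ft_force: [-11.1, -0.2, 10.0]
width: 0.0141
t 9.0 p [ 0.6154 -0.0501  0.0517] q [ 0.8548 -0.5189 -0.0014  0.0013] w 0.0141 F [-11.1  -0.2  10. ]
[-0.02599138  2.44684918  0.08009811] -1.227098577899109
```

```bash
python3 -m crank '[{"x":-0.001,"y":0.002,"z":-0.001,"ax":0,"ay":0,"az":0.03,"claw":1},{"x":-0.001,"y":0.002,"z":-0.001,"ax":0,"ay":0,"az":0.06,"claw":1},{"x":-0.001,"y":0.002,"z":-0.001,"ax":0,"ay":0,"az":0.09,"claw":1},{"x":-0.001,"y":0.002,"z":-0.001,"ax":0,"ay":0,"az":0.12,"claw":1},{"x":-0.001,"y":0.002,"z":-0.001,"ax":0,"ay":0,"az":0.15,"claw":1}]' 15
python3 -c "
from h import *
s=st();print(s['torque'],s['joint_positions'][6])"
```

```text
time: 9.42
ee_pos: [0.6146, -0.0492, 0.0518]
eef_rot: [0.768, -0.64, -0.0, -0.0]
ft_force: [2.0, 1.3, -4.7]
width: 0.014
t 9.4167 p [ 0.6146 -0.0492  0.0518] q [ 7.683e-01 -6.401e-01 -5.000e-04 -0.000e+00] w 0.014 F [ 2.   1.3 -4.7]
[ 0.42474853 -0.39842685  0.05632471] -1.5042225472809005
```

```bash
python3 -m crank '[{"x":0,"y":0,"z":0,"ax":0,"ay":0,"az":0.025,"claw":1},{"x":0,"y":0,"z":0,"ax":0,"ay":0,"az":0.05,"claw":1},{"x":0,"y":0,"z":0,"ax":0,"ay":0,"az":0.075,"claw":1},{"x":0,"y":0,"z":0,"ax":0,"ay":0,"az":0.1,"claw":1},{"x":0,"y":0,"z":0,"ax":0,"ay":0,"az":0.125,"claw":1}]' 15
python3 -c "
from h import *
s=st();print(s['torque'],s['joint_positions'][6])"
python3 -m crank '[{"x":0,"y":0,"z":0,"ax":0,"ay":0,"az":0.025,"claw":1},{"x":0,"y":0,"z":0,"ax":0,"ay":0,"az":0.05,"claw":1},{"x":0,"y":0,"z":0,"ax":0,"ay":0,"az":0.075,"claw":1},{"x":0,"y":0,"z":0,"ax":0,"ay":0,"az":0.1,"claw":1},{"x":0,"y":0,"z":0,"ax":0,"ay":0,"az":0.125,"claw":1}]' 15
python3 -c "
from h import *
s=st();print(s['torque'],s['joint_positions'][6])"
```

```text
time: 9.83
ee_pos: [0.6142, -0.0487, 0.0517]
eef_rot: [-0.683, 0.73, 0.001, -0.0]
ft_force: [-0.5, 2.5, -2.6]
width: 0.015
t 9.8333 p [ 0.6142 -0.0487  0.0517] q [-6.830e-01  7.304e-01  9.000e-04 -3.000e-04] w 0.015 F [-0.5  2.5 -2.6]
[0.52323559 0.27383687 0.38242172] -1.7359906822747264
time: 10.25
ee_pos: [0.6141, -0.0487, 0.0519]
eef_rot: [-0.587, 0.81, 0.001, -0.001]
ft_force: [-2.2, 1.3, -0.5]
width: 0.0197
t 10.25 p [ 0.6141 -0.0487  0.0519] q [-5.868e-01  8.097e-01  9.000e-04 -6.000e-04] w 0.0197 F [-2.2  1.3 -0.5]
[0.49359655 0.64127645 0.69793536] -1.9683570199051252
```

Torque jumped to 0.7 N m and the jaws were forced open, so the nut is on its stop. I'll release, lift and check.

```bash
python3 -m crank '[{"x":0,"y":0,"z":0,"ax":0,"ay":0,"az":0,"claw":-0.2},{"x":0,"y":0,"z":0,"ax":0,"ay":0,"az":0,"claw":-0.2},{"x":0,"y":0,"z":0,"ax":0,"ay":0,"az":0,"claw":-0.2},{"x":0,"y":0,"z":0,"ax":0,"ay":0,"az":0,"claw":-0.2},{"x":0,"y":0,"z":-0.01,"ax":0,"ay":0,"az":0,"claw":-0.2}]' 15
python3 -m crank '[{"x":0,"y":0,"z":-0.03,"ax":0,"ay":0,"az":0,"claw":-0.2},{"x":0,"y":0,"z":-0.06,"ax":0,"ay":0,"az":0,"claw":-0.2},{"x":0,"y":0,"z":-0.09,"ax":0,"ay":0,"az":-0.06,"claw":-0.2},{"x":0,"y":0,"z":-0.12,"ax":0,"ay":0,"az":-0.12,"claw":-0.2},{"x":0,"y":0,"z":-0.13,"ax":0,"ay":0,"az":-0.18,"claw":-0.2}]' 15
python3 -c "
from h import *
s=st();snap('scene','s3');go([.6175,-.148,.19],yaw=.033)"
```

```text
time: 10.67
ee_pos: [0.6138, -0.0501, 0.0611]
eef_rot: [-0.587, 0.81, 0.001, -0.001]
ft_force: [0.1, 0.8, -0.5]
width: 0.0455
time: 11.08
ee_pos: [0.6168, -0.0499, 0.1987]
eef_rot: [0.724, -0.689, 0.003, -0.002]
ft_force: [0.4, -0.1, 0.0]
width: 0.052
t 11.0833 p [ 0.6168 -0.0499  0.1987] q [ 0.7245 -0.6893  0.0029 -0.0022] w 0.052 F [ 0.4 -0.1  0. ]
shift [0.0979 0.0055 0.009 ]
turn [-0.0026 -0.0035 -0.7724]
```

```bash
python3 -m crank '[{"x":0.02,"y":0,"z":-0.005,"ax":0,"ay":0,"az":-0.06,"claw":-0.2},{"x":0.04,"y":0,"z":-0.005,"ax":0,"ay":0,"az":-0.12,"claw":-0.2},{"x":0.06,"y":0,"z":-0.005,"ax":0,"ay":0,"az":-0.18,"claw":-0.2},{"x":0.08,"y":0,"z":-0.005,"ax":0,"ay":0,"az":-0.24,"claw":-0.2},{"x":0.098,"y":0.004,"z":-0.005,"ax":0,"ay":0,"az":-0.3,"claw":-0.2}]' 15 | head -2
python3 -m crank '[{"x":0,"y":0,"z":0,"ax":0,"ay":0,"az":-0.06,"claw":-0.2},{"x":0,"y":0,"z":0,"ax":0,"ay":0,"az":-0.12,"claw":-0.2},{"x":0,"y":0,"z":0,"ax":0,"ay":0,"az":-0.18,"claw":-0.2},{"x":0,"y":0,"z":0,"ax":0,"ay":0,"az":-0.24,"claw":-0.2},{"x":0,"y":0,"z":0,"ax":0,"ay":0,"az":-0.3,"claw":-0.2}]' 15 | head -2
python3 -m crank '[{"x":0,"y":0,"z":0,"ax":0,"ay":0,"az":-0.06,"claw":-0.2},{"x":0,"y":0,"z":0,"ax":0,"ay":0,"az":-0.12,"claw":-0.2},{"x":0,"y":0,"z":0,"ax":0,"ay":0,"az":-0.172,"claw":-0.2},{"x":0,"y":0,"z":0,"ax":0,"ay":0,"az":-0.172,"claw":-0.2},{"x":0,"y":0,"z":0,"ax":0,"ay":0,"az":-0.172,"claw":-0.2}]' 15 | head -2
python3 -c "
from h import *
s=st();snap('wrist','w3');go([.6225,-.148,.091],yaw=.033)"
```

```text
time: 11.55
ee_pos: [0.6152, -0.1493, 0.1973]
time: 11.97
ee_pos: [0.6149, -0.1481, 0.1974]
time: 12.38
ee_pos: [0.615, -0.1481, 0.1974]
t 12.3833 p [ 0.615  -0.1481  0.1974] q [ 1.e+00  6.e-03 -2.e-04 -0.e+00] w 0.0522 F [0.1 0.1 0.4]
shift [7.500e-03 1.000e-04 1.065e-01]
turn [ 0.      0.0001 -0.0105]
```

View pics/w3.png

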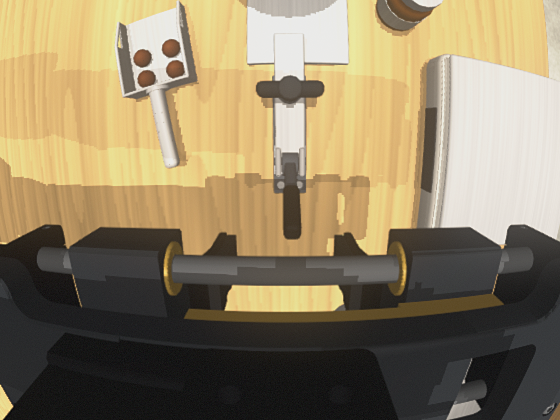

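The bar now lies square across the strap (257–323, 88), which fits snug, and the lever is still up. Next I'll close the lever.

```bash
python3 -m crank '[{"x":0.008,"y":0,"z":0.02,"ax":0,"ay":0,"az":-0.01,"claw":-0.2},{"x":0.008,"y":0,"z":0.05,"ax":0,"ay":0,"az":-0.01,"claw":-0.2},{"x":0.008,"y":0,"z":0.08,"ax":0,"ay":0,"az":-0.01,"claw":-0.2},{"x":0.008,"y":0,"z":0.106,"ax":0,"ay":0,"az":-0.01,"claw":-0.2},{"x":0.008,"y":0,"z":0.106,"ax":0,"ay":0,"az":-0.01,"claw":-0.2}]' 20
python3 -m crank '[{"x":0,"y":0,"z":0,"ax":0,"ay":0,"az":0,"claw":1},{"x":0,"y":0,"z":0,"ax":0,"ay":0,"az":0,"claw":1},{"x":0,"y":0,"z":0,"ax":0,"ay":0,"az":0,"claw":1},{"x":0,"y":0,"z":0,"ax":0,"ay":0,"az":0,"claw":1},{"x":0,"y":0,"z":0,"ax":0,"ay":0,"az":0,"claw":1}]' 20
python3 -m crank '[{"x":0,"y":0,"z":0,"ax":0,"ay":0,"az":0,"claw":1},{"x":0,"y":0,"z":0,"ax":0,"ay":0,"az":0,"claw":1},{"x":0,"y":0,"z":0,"ax":0,"ay":0,"az":0,"claw":1},{"x":0,"y":0,"z":0,"ax":0,"ay":0,"az":0,"claw":1},{"x":0,"y":0,"z":0,"ax":0,"ay":0,"az":0,"claw":1}]' 20
```

```text
time: 12.85
ee_pos: [0.6199, -0.1474, 0.0859]
eef_rot: [1.0, 0.017, -0.004, -0.001]
ft_force: [-0.6, -0.2, -0.8]
width: 0.0525
time: 13.27
ee_pos: [0.624, -0.1479, 0.093]
eef_rot: [1.0, 0.018, 0.001, 0.0]
ft_force: [-0.6, 0.8, 0.3]
width: 0.0265
time: 13.68
ee_pos: [0.6211, -0.1485, 0.0919]
eef_rot: [1.0, 0.018, -0.002, 0.0]
ft_force: [-12.2, -1.0, 9.9]
width: 0.0144
```

```bash
python3 -m crank '[{"x":-0.001,"y":0.008,"z":0.004,"ax":0,"ay":0,"az":0,"claw":1},{"x":-0.001,"y":0.0155,"z":0.009,"ax":0,"ay":0,"az":0,"claw":1},{"x":-0.001,"y":0.0225,"z":0.0145,"ax":0,"ay":0,"az":0,"claw":1},{"x":-0.001,"y":0.029,"z":0.0205,"ax":0,"ay":0,"az":0,"claw":1},{"x":-0.001,"y":0.035,"z":0.0275,"ax":0,"ay":0,"az":0,"claw":1}]' 20
python3 -m crank '[{"x":0,"y":0.005,"z":0.007,"ax":0,"ay":0,"az":0,"claw":1},{"x":0,"y":0.0093,"z":0.0145,"ax":0,"ay":0,"az":0,"claw":1},{"x":0,"y":0.013,"z":0.0225,"ax":0,"ay":0,"az":0,"claw":1},{"x":0,"y":0.0155,"z":0.0315,"ax":0,"ay":0,"az":0,"claw":1},{"x":0,"y":0.0175,"z":0.0405,"ax":0,"ay":0,"az":0,"claw":1}]' 20
python3 -m crank '[{"x":0,"y":0,"z":0.002,"ax":0,"ay":0,"az":0,"claw":1},{"x":0,"y":0,"z":0.002,"ax":0,"ay":0,"az":0,"claw":1},{"x":0,"y":0,"z":0.002,"ax":0,"ay":0,"az":0,"claw":1},{"x":0,"y":0,"z":0.002,"ax":0,"ay":0,"az":0,"claw":1},{"x":0,"y":0,"z":0.002,"ax":0,"ay":0,"az":0,"claw":1}]' 20
```

```text
time: 14.1
ee_pos: [0.6219, -0.184, 0.0645]
eef_rot: [1.0, 0.018, -0.002, 0.0]
ft_force: [-11.3, -0.7, 8.0]
width: 0.0138
time: 14.52
ee_pos: [0.6224, -0.2014, 0.0235]
eef_rot: [1.0, 0.018, -0.002, 0.0]
ft_force: [-13.4, 1.6, 24.2]
width: 0.0141
time: 14.93
ee_pos: [0.6224, -0.2016, 0.0225]
eef_rot: [1.0, 0.018, -0.002, 0.001]
ft_force: [-12.2, -0.7, 13.5]
width: 0.0135
```

```bash
python3 -m crank '[{"x":0,"y":0,"z":0,"ax":0,"ay":0,"az":0,"claw":0},{"x":0,"y":0,"z":0,"ax":0,"ay":0,"az":0,"claw":0},{"x":0,"y":0,"z":0,"ax":0,"ay":0,"az":0,"claw":-0.3},{"x":0,"y":0,"z":0,"ax":0,"ay":0,"az":0,"claw":-0.3},{"x":0,"y":0,"z":0,"ax":0,"ay":0,"az":0,"claw":-0.3}]' 20
python3 -m crank '[{"x":0,"y":0,"z":-0.04,"ax":0,"ay":0,"az":0,"claw":-0.3},{"x":0,"y":0,"z":-0.08,"ax":0,"ay":0,"az":0,"claw":-0.3},{"x":0,"y":0,"z":-0.12,"ax":0,"ay":0,"az":0,"claw":-0.3},{"x":0,"y":0,"z":-0.16,"ax":0,"ay":0,"az":0,"claw":-0.3},{"x":0,"y":0,"z":-0.2,"ax":0,"ay":0,"az":0,"claw":-0.3}]' 20
python3 -m crank '[{"x":0,"y":-0.04,"z":-0.02,"ax":0,"ay":0,"az":-0.03,"claw":-0.3},{"x":0,"y":-0.08,"z":-0.04,"ax":0,"ay":0,"az":-0.06,"claw":-0.3},{"x":0,"y":-0.12,"z":-0.06,"ax":0,"ay":0,"az":-0.08,"claw":-0.3},{"x":0,"y":-0.16,"z":-0.07,"ax":0,"ay":0,"az":-0.08,"claw":-0.3},{"x":0,"y":-0.2,"z":-0.08,"ax":0,"ay":0,"az":-0.08,"claw":-0.3}]' 20
python3 -c "
from h import *
s=st();c=snap('wrist','w4');print(s['joint_positions'])
c=snap('top','t4');cv2.imwrite('pics/t4c.png',cv2.resize(c['color'][165:290,170:420],None,fx=3.2,fy=3.2))"
```

```text
time: 15.35
ee_pos: [0.6244, -0.2, 0.0216]
eef_rot: [1.0, 0.019, 0.0, -0.0]
ft_force: [0.3, -0.0, -0.5]
width: 0.0393
time: 15.77
ee_pos: [0.624, -0.1999, 0.2237]
eef_rot: [1.0, 0.019, 0.0, -0.0]
ft_force: [1.9, -0.5, 0.4]
width: 0.0565
time: 16.18
ee_pos: [0.617, -0.0065, 0.3011]
eef_rot: [0.995, 0.098, 0.001, 0.0]
ft_force: [1.5, 0.1, -0.2]
width: 0.0567
t 16.1833 p [ 0.617  -0.0065  0.3011] q [9.952e-01 9.820e-02 9.000e-04 2.000e-04] w 0.0567 F [ 1.5  0.1 -0.2]
[ 0.37290487  0.34001845 -0.57841036  1.33242448  0.18411953  1.52025693
  0.00883368]
```

View pics/w4.png

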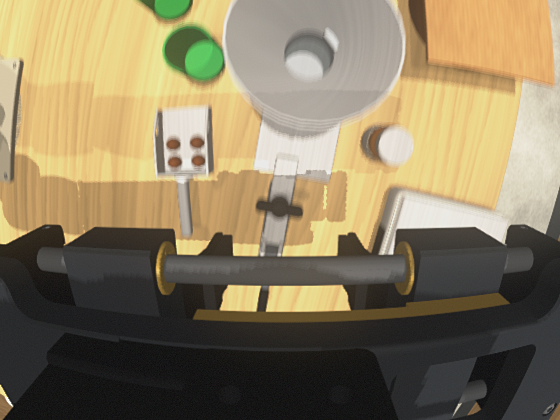

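The clamp reads closed: the lever lies along the strap (265,298) and the bar is still square at (280,207). I'll test the pour tilt with the gripper empty.

```bash
python3 -m crank '[{"x":0,"y":0,"z":-0.02,"ax":-0.05,"ay":0,"az":0,"claw":-0.3},{"x":0,"y":0,"z":-0.05,"ax":-0.1,"ay":0,"az":0,"claw":-0.3},{"x":0,"y":0,"z":-0.05,"ax":-0.15,"ay":0,"az":0,"claw":-0.3},{"x":0,"y":0,"z":-0.05,"ax":-0.2,"ay":0,"az":0,"claw":-0.3},{"x":0,"y":0,"z":-0.05,"ax":-0.25,"ay":0,"az":0,"claw":-0.3}]' 20
python3 -m crank '[{"x":0,"y":0,"z":0,"ax":-0.05,"ay":0,"az":0,"claw":-0.3},{"x":0,"y":0,"z":0,"ax":-0.1,"ay":0,"az":0,"claw":-0.3},{"x":0,"y":0,"z":0,"ax":-0.15,"ay":0,"az":0,"claw":-0.3},{"x":0,"y":0,"z":0,"ax":-0.2,"ay":0,"az":0,"claw":-0.3},{"x":0,"y":0,"z":0,"ax":-0.25,"ay":0,"az":0,"claw":-0.3}]' 20
python3 -c "
from h import *
s=st();print(s['joint_positions'],R.from_quat(s['eef_rot']).as_matrix().round(2))"
```

```text
time: 16.7
ee_pos: [0.6175, -0.0076, 0.351]
eef_rot: [0.964, 0.095, 0.026, 0.248]
ft_force: [-1.1, -0.8, -0.7]
width: 0.0566
time: 17.12
ee_pos: [0.6173, -0.0073, 0.3501]
eef_rot: [0.872, 0.087, 0.048, 0.479]
ft_force: [0.8, -0.3, -0.3]
width: 0.0565
t 17.1167 p [ 0.6173 -0.0073  0.3501] q [0.8722 0.0866 0.0484 0.4789] w 0.0565 F [ 0.8 -0.3 -0.3]
[-0.14814183  0.40306908 -0.5153465   1.48434893  1.08020727  1.81082823
 -0.49513237] [[ 0.98  0.1   0.17]
 [ 0.2  -0.53 -0.83]
 [ 0.    0.84 -0.54]]
```

```bash
python3 -m crank '[{"x":0,"y":0,"z":0,"ax":0.05,"ay":0,"az":0,"claw":-0.3},{"x":0,"y":0,"z":0,"ax":0.1,"ay":0,"az":0,"claw":-0.3},{"x":0,"y":0,"z":0,"ax":0.15,"ay":0,"az":0,"claw":-0.3},{"x":0,"y":0,"z":0,"ax":0.2,"ay":0,"az":0,"claw":-0.3},{"x":0,"y":0,"z":0,"ax":0.25,"ay":0,"az":0,"claw":-0.3}]' 20 >/dev/null
python3 -m crank '[{"x":0,"y":0,"z":0,"ax":0.05,"ay":0,"az":0,"claw":-0.3},{"x":0,"y":0,"z":0,"ax":0.1,"ay":0,"az":0,"claw":-0.3},{"x":0,"y":0,"z":0,"ax":0.15,"ay":0,"az":0,"claw":-0.3},{"x":0,"y":0,"z":0,"ax":0.2,"ay":0,"az":0,"claw":-0.3},{"x":0,"y":0,"z":0,"ax":0.25,"ay":0,"az":0,"claw":-0.3}]' 20
python3 -c "
from h import *
s=st();c=load('w4')
for n,u,v,z in(('hend',187,233,.038),('hstart',183,180,.038),('rearL',157,175,.036),('rearR',211,172,.036),('lip',181,108,.0)): print(n,onz(c,u,v,z,True)[:2].round(4))
go([.4824,-.0596,.13],yaw=.2)"
```

```text
time: 17.95
ee_pos: [0.6174, -0.0081, 0.3506]
eef_rot: [0.995, 0.099, 0.001, -0.002]
ft_force: [0.7, -0.4, -0.4]
width: 0.0564
t 17.95 p [ 0.6174 -0.0081  0.3506] q [ 0.9951  0.0986  0.0011 -0.0023] w 0.0564 F [ 0.7 -0.4 -0.4]
hend [ 0.4957 -0.1144]
hstart [ 0.4809 -0.0392]
rearL [ 0.4408 -0.0395]
rearR [ 0.5181 -0.0215]
lip [0.4501 0.0572]
shift [-0.1431  0.025   0.2201]
turn [-0.0022 -0.0013 -0.0012]
```

```bash
python3 -m crank '[{"x":-0.03,"y":0.005,"z":0.03,"ax":0,"ay":0,"az":0,"claw":-0.3},{"x":-0.06,"y":0.01,"z":0.06,"ax":0,"ay":0,"az":0,"claw":-0.3},{"x":-0.09,"y":0.015,"z":0.09,"ax":0,"ay":0,"az":0,"claw":-0.3},{"x":-0.12,"y":0.02,"z":0.12,"ax":0,"ay":0,"az":0,"claw":-0.3},{"x":-0.142,"y":0.025,"z":0.15,"ax":0,"ay":0,"az":0,"claw":-0.3}]' 20 >/dev/null
python3 -m crank '[{"x":0,"y":0,"z":0.03,"ax":0,"ay":0,"az":0,"claw":-0.3},{"x":0,"y":0,"z":0.06,"ax":0,"ay":0,"az":0,"claw":-0.3},{"x":0,"y":0,"z":0.08,"ax":0,"ay":0,"az":0,"claw":-0.3},{"x":0,"y":0,"z":0.08,"ax":0,"ay":0,"az":0,"claw":-0.3},{"x":0,"y":0,"z":0.08,"ax":0,"ay":0,"az":0,"claw":-0.3}]' 20
python3 -c "
from h import *
s=st();c=snap('wrist','w5');go([.484,-.0596,.011],yaw=.2)"
```

```text
time: 18.78
ee_pos: [0.4824, -0.0604, 0.1194]
eef_rot: [0.995, 0.099, -0.001, -0.0]
ft_force: [0.8, 0.0, 0.8]
width: 0.0564
t 18.7833 p [ 0.4824 -0.0604  0.1194] q [ 9.951e-01  9.850e-02 -6.000e-04 -3.000e-04] w 0.0564 F [0.8 0.  0.8]
shift [ 0.0007 -0.0007  0.1096]
turn [ 0.     -0.0005 -0.0013]
```

View pics/w5.png

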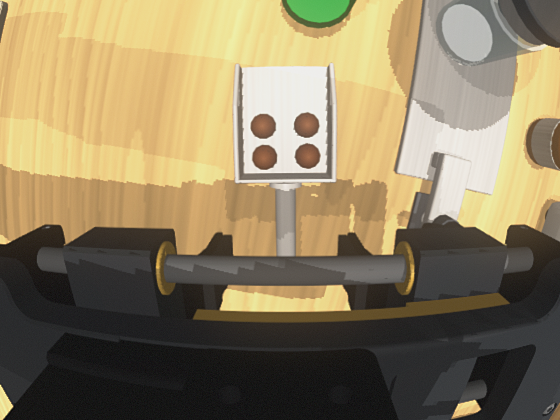

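The handle (285,220) sits midway between the fingers with all 4 chestnuts in the pan, so I'll go down and grip.

```bash
python3 -m crank '[{"x":0,"y":0,"z":0.035,"ax":0,"ay":0,"az":0,"claw":-0.3},{"x":0,"y":0,"z":0.07,"ax":0,"ay":0,"az":0,"claw":-0.3},{"x":0,"y":0,"z":0.1,"ax":0,"ay":0,"az":0,"claw":-0.3},{"x":0,"y":0,"z":0.108,"ax":0,"ay":0,"az":0,"claw":-0.3},{"x":0,"y":0,"z":0.108,"ax":0,"ay":0,"az":0,"claw":-0.3}]' 40
python3 -m crank '[{"x":0,"y":0,"z":0,"ax":0,"ay":0,"az":0,"claw":1},{"x":0,"y":0,"z":0,"ax":0,"ay":0,"az":0,"claw":1},{"x":0,"y":0,"z":0,"ax":0,"ay":0,"az":0,"claw":1},{"x":0,"y":0,"z":0,"ax":0,"ay":0,"az":0,"claw":1},{"x":0,"y":0,"z":0,"ax":0,"ay":0,"az":0,"claw":1}]' 40
python3 -m crank '[{"x":0,"y":0,"z":0,"ax":0,"ay":0,"az":0,"claw":1},{"x":0,"y":0,"z":0,"ax":0,"ay":0,"az":0,"claw":1},{"x":0,"y":0,"z":0,"ax":0,"ay":0,"az":0,"claw":1},{"x":0,"y":0,"z":0,"ax":0,"ay":0,"az":0,"claw":1},{"x":0,"y":0,"z":0,"ax":0,"ay":0,"az":0,"claw":1}]' 60
```

```text
time: 19.25
ee_pos: [0.4825, -0.0604, 0.0112]
eef_rot: [0.995, 0.098, -0.001, -0.0]
ft_force: [-1.0, -0.1, 0.8]
width: 0.0563
time: 19.67
ee_pos: [0.4834, -0.0607, 0.0125]
eef_rot: [0.995, 0.098, 0.001, 0.0]
ft_force: [-1.1, -0.0, 0.5]
width: 0.031
time: 20.08
ee_pos: [0.4828, -0.0606, 0.0117]
eef_rot: [0.995, 0.098, 0.0, 0.0]
ft_force: [-0.6, 0.2, 3.4]
width: 0.0155
```

```bash
python3 -m crank '[{"x":0,"y":0,"z":-0.005,"ax":0,"ay":0,"az":0,"claw":1},{"x":0,"y":0,"z":-0.015,"ax":0.01,"ay":0,"az":0,"claw":1},{"x":0,"y":0,"z":-0.03,"ax":0.02,"ay":0,"az":0,"claw":1},{"x":0,"y":0,"z":-0.045,"ax":0.03,"ay":0,"az":0,"claw":1},{"x":0,"y":0,"z":-0.06,"ax":0.04,"ay":0,"az":0,"claw":1}]' 60
python3 -m crank '[{"x":0,"y":0,"z":-0.02,"ax":0.01,"ay":0,"az":0,"claw":1},{"x":0,"y":0,"z":-0.04,"ax":0.02,"ay":0,"az":0,"claw":1},{"x":0,"y":0,"z":-0.06,"ax":0.02,"ay":0,"az":0,"claw":1},{"x":0,"y":0,"z":-0.08,"ax":0.02,"ay":0,"az":0,"claw":1},{"x":0,"y":0,"z":-0.1,"ax":0.02,"ay":0,"az":0,"claw":1}]' 60
python3 -m crank '[{"x":0,"y":0,"z":-0.02,"ax":0,"ay":0,"az":0,"claw":1},{"x":0,"y":0,"z":-0.04,"ax":0,"ay":0,"az":0,"claw":1},{"x":0,"y":0,"z":-0.06,"ax":0,"ay":0,"az":0,"claw":1},{"x":0,"y":0,"z":-0.08,"ax":0,"ay":0,"az":0,"claw":1},{"x":0,"y":0,"z":-0.1,"ax":0,"ay":0,"az":0,"claw":1}]' 60
python3 -c "
from h import *
s=st();c=snap('wrist','w6');print(R.from_quat(s['eef_rot']).as_matrix().round(3));go([.633,-.0,.28])"
```

```text
time: 20.5
ee_pos: [0.4824, -0.0603, 0.0722]
eef_rot: [0.994, 0.099, -0.004, -0.04]
ft_force: [-0.1, -0.3, -2.3]
width: 0.0156
time: 20.92
ee_pos: [0.4839, -0.0684, 0.1721]
eef_rot: [0.993, 0.098, -0.006, -0.06]
ft_force: [1.0, -0.3, -2.2]
width: 0.0153
time: 21.33
ee_pos: [0.4862, -0.08, 0.2714]
eef_rot: [0.993, 0.098, -0.006, -0.06]
ft_force: [0.2, -0.2, -2.1]
width: 0.0153
t 21.3333 p [ 0.4862 -0.08    0.2714] q [ 0.9933  0.0984 -0.0061 -0.0596] w 0.0153 F [ 0.2 -0.2 -2.1]
[[ 0.981  0.195 -0.024]
 [ 0.196 -0.974  0.117]
 [-0.    -0.12  -0.993]]
shift [ 0.1582 -0.0509  0.0019]
```

View pics/w6.png

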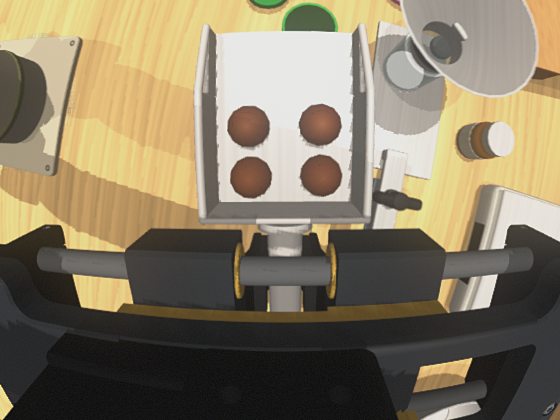

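```bash
cat >> h.py <<'E'
def pour(th,lip,yaw=.198): 
    Rt=down(yaw)*R.from_rotvec([-th,0,0]); return np.array(lip)-Rt.apply([0,-.117,.011]),Rt
def rel(a,b):
    d=a[1].inv().apply(b[0]-a[0]); t=(a[1].inv()*b[1]).as_rotvec()/2; print('shift',d.round(4),'turn',t.round(4))
E
python3 - <<'E'
from h import *
s=r.read_state(); cur=(np.array(s['ee_pos']),R.from_quat(s['eef_rot']))
lip=[.6195,.097,.232]
for th in(-.12,.2,.45,.7,.95,1.15):
    n=pour(th,lip); print(th,n[0].round(3),end=' '); rel(cur,n); cur=n
E
```

```text
-0.12 [ 0.643 -0.018  0.229] shift [ 0.1639 -0.0253  0.0503] turn [ 0.0012 -0.0021 -0.0004]
0.2 [ 0.642 -0.013  0.266] shift [ 0.     -0.0094 -0.0362] turn [-0.16  0.    0.  ]
0.45 [ 0.639 -0.002  0.293] shift [-0.     -0.0064 -0.0286] turn [-0.125  0.    -0.   ]
0.7 [0.636 0.016 0.316] shift [ 0.     -0.0064 -0.0286] turn [-0.125  0.     0.   ]
0.95 [0.631 0.039 0.334] shift [-0.     -0.0064 -0.0286] turn [-0.125  0.    -0.   ]
1.15 [0.627 0.06  0.343] shift [ 0.     -0.0045 -0.023 ] turn [-0.1  0.   0. ]
```

```bash
python3 -m crank '[{"x":0.016,"y":-0.003,"z":0,"ax":0,"ay":0,"az":0,"claw":1},{"x":0.036,"y":-0.006,"z":0,"ax":0,"ay":0,"az":0,"claw":1},{"x":0.058,"y":-0.009,"z":0,"ax":0,"ay":0,"az":0,"claw":1},{"x":0.08,"y":-0.012,"z":0,"ax":0,"ay":0,"az":0,"claw":1},{"x":0.1,"y":-0.015,"z":0,"ax":0,"ay":0,"az":0,"claw":1}]' 60
python3 -m crank '[{"x":0.02,"y":-0.003,"z":0.005,"ax":0,"ay":0,"az":0,"claw":1},{"x":0.04,"y":-0.006,"z":0.012,"ax":0,"ay":0,"az":0,"claw":1},{"x":0.055,"y":-0.009,"z":0.02,"ax":0,"ay":0,"az":0,"claw":1},{"x":0.064,"y":-0.01,"z":0.035,"ax":0,"ay":0,"az":0,"claw":1},{"x":0.064,"y":-0.01,"z":0.05,"ax":0,"ay":0,"az":0,"claw":1}]' 60
python3 - <<'E'
from h import *
s=st(); cur=(np.array(s['ee_pos']),R.from_quat(s['eef_rot']))
rel(cur,pour(.2,[.6195,.097,.232]))
c=snap('scene','s6'); cv2.imwrite('pics/s6c.png',cv2.resize(c['color'][100:260,220:380],None,fx=3.5,fy=3.5,interpolation=cv2.INTER_CUBIC))
E
```

```text
time: 21.8
ee_pos: [0.5826, -0.0455, 0.2718]
eef_rot: [0.993, 0.098, -0.006, -0.06]
ft_force: [1.1, -0.3, -2.0]
width: 0.0151
time: 22.22
ee_pos: [0.6423, -0.0164, 0.2221]
eef_rot: [0.993, 0.099, -0.006, -0.06]
ft_force: [-0.6, 0.8, -2.4]
width: 0.0153
t 22.2167 p [ 0.6423 -0.0164  0.2221] q [ 0.9932  0.099  -0.006  -0.0602] w 0.0153 F [-0.6  0.8 -2.4]
shift [-0.     -0.0085 -0.0432] turn [-0.1606 -0.      0.0003]
```

View pics/s6c.png

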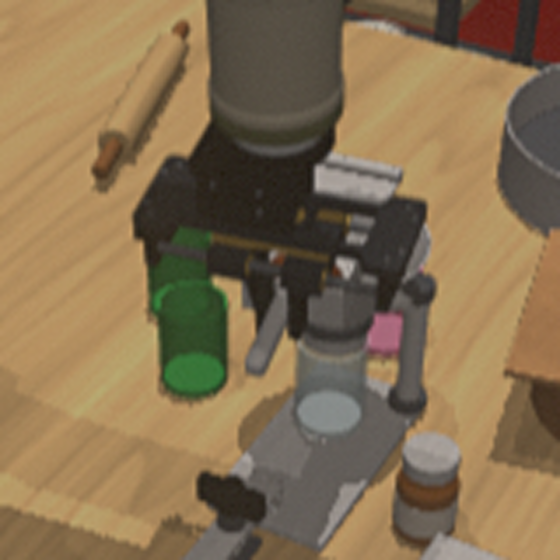

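The scoop is over the funnel and the jar stands empty below (330,410). Now I'll tip it in steps.

```bash
python3 -m crank '[{"x":0,"y":-0.0018,"z":-0.012,"ax":-0.032,"ay":0,"az":0,"claw":1},{"x":0,"y":-0.0036,"z":-0.02,"ax":-0.064,"ay":0,"az":0,"claw":1},{"x":0,"y":-0.0054,"z":-0.028,"ax":-0.096,"ay":0,"az":0,"claw":1},{"x":0,"y":-0.007,"z":-0.036,"ax":-0.128,"ay":0,"az":0,"claw":1},{"x":0,"y":-0.0085,"z":-0.043,"ax":-0.16,"ay":0,"az":0,"claw":1}]' 60
python3 -m crank '[{"x":0,"y":-0.001,"z":-0.006,"ax":-0.025,"ay":0,"az":0,"claw":1},{"x":0,"y":-0.002,"z":-0.012,"ax":-0.05,"ay":0,"az":0,"claw":1},{"x":0,"y":-0.0035,"z":-0.0175,"ax":-0.075,"ay":0,"az":0,"claw":1},{"x":0,"y":-0.005,"z":-0.023,"ax":-0.1,"ay":0,"az":0,"claw":1},{"x":0,"y":-0.0064,"z":-0.0286,"ax":-0.125,"ay":0,"az":0,"claw":1}]' 60
python3 -m crank '[{"x":0,"y":-0.001,"z":-0.006,"ax":-0.025,"ay":0,"az":0,"claw":1},{"x":0,"y":-0.002,"z":-0.012,"ax":-0.05,"ay":0,"az":0,"claw":1},{"x":0,"y":-0.0035,"z":-0.0175,"ax":-0.075,"ay":0,"az":0,"claw":1},{"x":0,"y":-0.005,"z":-0.023,"ax":-0.1,"ay":0,"az":0,"claw":1},{"x":0,"y":-0.0064,"z":-0.0286,"ax":-0.125,"ay":0,"az":0,"claw":1}]' 60
python3 - <<'E'
from h import *
s=st(); cur=(np.array(s['ee_pos']),R.from_quat(s['eef_rot'])); lip=cur[0]+cur[1].apply([0,-.117,.011]); print('lip',lip)
rel(cur,pour(.95,[.6195,.097,.232]))
c=snap('wrist','w7')
E
```

```text
time: 22.68
ee_pos: [0.6404, -0.0149, 0.2683]
eef_rot: [0.99, 0.098, 0.01, 0.101]
ft_force: [-0.6, 0.4, -1.9]
width: 0.0156
time: 23.1
ee_pos: [0.6379, -0.003, 0.2945]
eef_rot: [0.97, 0.096, 0.022, 0.223]
ft_force: [0.3, -0.5, -3.0]
width: 0.0156
time: 23.52
ee_pos: [0.6343, 0.0149, 0.3174]
eef_rot: [0.934, 0.092, 0.034, 0.342]
ft_force: [0.1, -1.0, -3.0]
width: 0.0155
t 23.5167 p [0.6343 0.0149 0.3174] q [0.9344 0.0924 0.0336 0.3423] w 0.0155 F [ 0.1 -1.  -3. ]
lip [0.61821016 0.09552528 0.23346812]
shift [ 0.0016 -0.0081 -0.028 ] turn [-0.1239  0.0006 -0.0002]
```

View pics/w7.png

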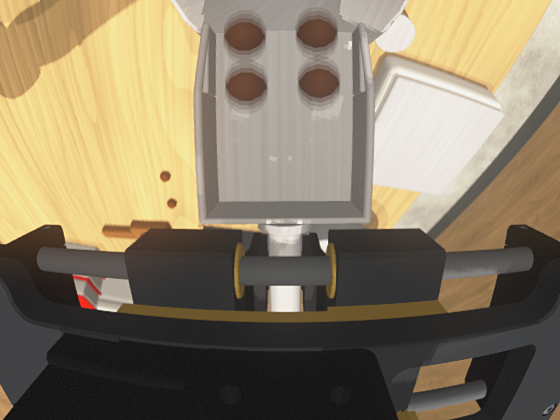

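The chestnuts are sliding (rows about 35 and 85, heading for the lip). I'll hold, then tilt further, and count by colour mask.

```bash
python3 -m crank '[{"x":0,"y":0,"z":0,"ax":0,"ay":0,"az":0,"claw":1},{"x":0,"y":0,"z":0,"ax":0,"ay":0,"az":0,"claw":1},{"x":0,"y":0,"z":0,"ax":0,"ay":0,"az":0,"claw":1},{"x":0,"y":0,"z":0,"ax":0,"ay":0,"az":0,"claw":1},{"x":0,"y":0,"z":0,"ax":0,"ay":0,"az":0,"claw":1}]' 60 >/dev/null
python3 -m crank '[{"x":0,"y":-0.001,"z":-0.006,"ax":-0.025,"ay":0,"az":0,"claw":1},{"x":0,"y":-0.002,"z":-0.012,"ax":-0.05,"ay":0,"az":0,"claw":1},{"x":0,"y":-0.0035,"z":-0.0175,"ax":-0.075,"ay":0,"az":0,"claw":1},{"x":0,"y":-0.005,"z":-0.023,"ax":-0.1,"ay":0,"az":0,"claw":1},{"x":0,"y":-0.0064,"z":-0.0286,"ax":-0.125,"ay":0,"az":0,"claw":1}]' 60
cat >> h.py <<'E'
def brown(c,z=None,mn=8,fish=False,box=None):
    hsv=cv2.cvtColor(c['color'],cv2.COLOR_BGR2HSV)
    m=((hsv[...,0]<14)&(hsv[...,1]>110)&(hsv[...,2]<130)).astype(np.uint8)
    if box: k=np.zeros_like(m); k[box[1]:box[3],box[0]:box[2]]=1; m*=k
    n,l,s,cc=cv2.connectedComponentsWithStats(m)
    for i in range(1,n):
        if s[i,4]>=mn: print(s[i,4],cc[i].round(1),onz(c,*cc[i],z,fish)[:2].round(4) if z is not None else '')
E
python3 - <<'E'
from h import *
st();c=snap('wrist','w8'); brown(c,box=(150,0,400,225)); print('scene jar'); c=snap('scene','s8'); brown(c,mn=5,box=(280,150,370,260))
cv2.imwrite('pics/s8c.png',np.hstack([cv2.resize(c['color'][140:250,270:370],(400,440),interpolation=cv2.INTER_CUBIC),cv2.resize(load('w8')['color'][0:225,140:400],(400,440))]))
E
```

```text
time: 24.4
ee_pos: [0.6303, 0.0378, 0.3354]
eef_rot: [0.885, 0.087, 0.045, 0.456]
ft_force: [-0.2, 1.0, -1.4]
width: 0.0154
t 24.4 p [0.6303 0.0378 0.3354] q [0.8846 0.087  0.0452 0.4559] w 0.0154 F [-0.2  1.  -1.4]
42 [173.3 171. ] 
scene jar
70 [341.7 240.6]
```

View pics/s8c.png

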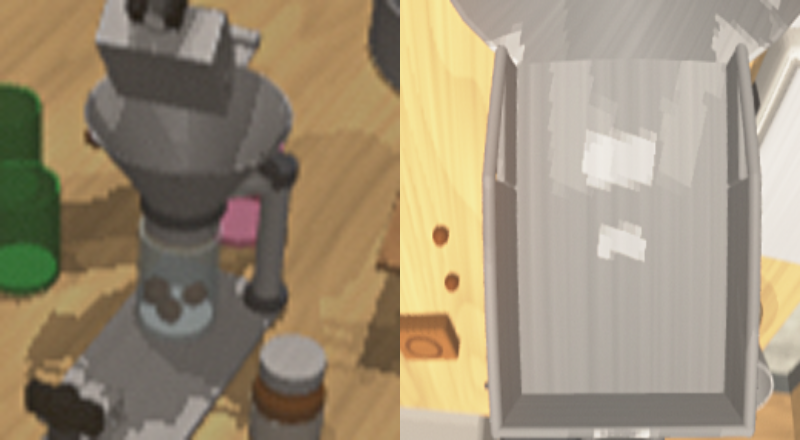

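The scoop is empty and a cluster of chestnuts sits in the jar. I'll unwind and put the scoop back where it was.

```bash
python3 -m crank '[{"x":0,"y":0.001,"z":0.004,"ax":0.05,"ay":0,"az":0,"claw":1},{"x":0,"y":0.001,"z":0.008,"ax":0.1,"ay":0,"az":0,"claw":1},{"x":0,"y":0.001,"z":0.01,"ax":0.15,"ay":0,"az":0,"claw":1},{"x":0,"y":0.001,"z":0.01,"ax":0.2,"ay":0,"az":0,"claw":1},{"x":0,"y":0.001,"z":0.01,"ax":0.25,"ay":0,"az":0,"claw":1}]' 60
python3 -c "
from h import *
s=st(); rel((np.array(s['ee_pos']),R.from_quat(s['eef_rot'])),(np.array([.56,-.02,.31]),down(.198)))"
```

```text
time: 24.92
ee_pos: [0.6325, 0.0289, 0.3316]
eef_rot: [0.971, 0.095, 0.023, 0.219]
ft_force: [-0.2, 0.2, -2.1]
width: 0.0155
t 24.9167 p [0.6325 0.0289 0.3316] q [0.9708 0.0952 0.0234 0.2189] w 0.0155 F [-0.2  0.2 -2.1]
shift [-0.0807  0.0214  0.0337] turn [ 0.2219 -0.0016 -0.0012]
```

```bash
python3 -m crank '[{"x":-0.015,"y":0.004,"z":0.006,"ax":0.05,"ay":0,"az":0,"claw":1},{"x":-0.03,"y":0.008,"z":0.012,"ax":0.1,"ay":0,"az":0,"claw":1},{"x":-0.045,"y":0.012,"z":0.02,"ax":0.15,"ay":0,"az":0,"claw":1},{"x":-0.06,"y":0.016,"z":0.027,"ax":0.2,"ay":0,"az":0,"claw":1},{"x":-0.081,"y":0.021,"z":0.034,"ax":0.222,"ay":0,"az":0,"claw":1}]' 60
python3 -c "
from h import *
s=st(); rel((np.array(s['ee_pos']),R.from_quat(s['eef_rot'])),(np.array([.483,-.062,.1]),down(.198)))
c=snap('top','t9'); brown(c,.01,mn=8)"
```

```text
time: 25.33
ee_pos: [0.5598, -0.0233, 0.3095]
eef_rot: [0.995, 0.095, 0.002, 0.0]
ft_force: [0.1, -1.0, -1.1]
width: 0.0153
t 25.3333 p [ 0.5598 -0.0233  0.3095] q [9.955e-01 9.520e-02 2.300e-03 3.000e-04] w 0.0153 F [ 0.1 -1.  -1.1]
shift [-0.0837  0.0233  0.2092] turn [ 0.0005 -0.0023 -0.0036]
988 [ 21.  186.2] [0.6747 0.8849]
43 [  7.1 146.5] [0.8125 0.9461]
499 [545.  162.9] [ 0.792  -0.9009]
65 [  3.9 155.2] [0.7815 0.9543]
22 [  2.6 168. ] [0.7368 0.9543]
9 [  7.4 170.2] [0.7292 0.9368]
15 [  1.5 175.5] [0.7105 0.9554]
12 [  5.6 180.8] [0.6922 0.9396]
11 [  0.7 184.7] [0.6784 0.9549]
167 [549.4 201.9] [ 0.6577 -0.9092]
9 [555. 186.] [ 0.7127 -0.9309]
10 [  2.3 196.5] [0.6379 0.9455]
18 [236.4 205.3] [0.6242 0.1478]
12 [206.7 215.4] [0.5877 0.247 ]
25 [382.2 217.6] [ 0.5927 -0.3451]
8 [  4.6 226.6] [0.5355 0.9275]
27 [399.4 253.3] [ 0.4742 -0.4015]
23 [373.  254.6] [ 0.4679 -0.3138]
909 [441.1 280.1] [ 0.3885 -0.5386]
26 [183.3 260.1] [0.4362 0.3186]
101 [159.7 331.4] [0.2028 0.3847]
48 [492.1 360.2] [ 0.1358 -0.6979]
249 [513.3 346.6] [ 0.1801 -0.7679]
10 [494.  347.5] [ 0.1758 -0.7054]
17 [542. 344.] [ 0.1903 -0.8614]
16 [499.9 355.6] [ 0.1508 -0.7237]
73 [ 69.  357.7] [0.113  0.6754]
18 [494.4 360.3] [ 0.1356 -0.7052]
8 [500.  368.5] [ 0.1103 -0.7224]
11 [500.8 377.5] [ 0.0825 -0.724 ]
8 [509.8 388. ] [ 0.0505 -0.7513]
```

```bash
python3 -m crank '[{"x":-0.017,"y":0.005,"z":0.04,"ax":0,"ay":0,"az":0,"claw":1},{"x":-0.034,"y":0.01,"z":0.075,"ax":0,"ay":0,"az":0,"claw":1},{"x":-0.051,"y":0.015,"z":0.11,"ax":0,"ay":0,"az":0,"claw":1},{"x":-0.068,"y":0.019,"z":0.145,"ax":0,"ay":0,"az":0,"claw":1},{"x":-0.084,"y":0.023,"z":0.18,"ax":0,"ay":0,"az":0,"claw":1}]' 60
python3 -c "
from h import *
s=st(); rel((np.array(s['ee_pos']),R.from_quat(s['eef_rot'])),(np.array([.483,-.062,.0125]),down(.198)))
c=load('top0'); brown(c,.01,mn=3,box=(150,190,250,270))"
```

```text
time: 25.8
ee_pos: [0.481, -0.0612, 0.1281]
eef_rot: [0.995, 0.097, 0.002, 0.003]
ft_force: [0.9, -0.2, -1.9]
width: 0.0155
t 25.8 p [ 0.481  -0.0612  0.1281] q [0.9953 0.0971 0.0018 0.0033] w 0.0155 F [ 0.9 -0.2 -1.9]
shift [0.0015 0.0004 0.1156] turn [ 0.0035 -0.0015 -0.0017]
4 [205.5 205.5] [0.6214 0.2524]
7 [207.9 213. ] [0.596  0.2434]
4 [204.5 219.2] [0.5746 0.2538]
27 [183.4 260.2] [0.4359 0.3183]
```

```bash
python3 -m crank '[{"x":0.001,"y":0,"z":0.03,"ax":0,"ay":0,"az":0,"claw":1},{"x":0.001,"y":0,"z":0.06,"ax":0.003,"ay":0,"az":0,"claw":1},{"x":0.001,"y":0,"z":0.085,"ax":0.003,"ay":0,"az":0,"claw":1},{"x":0.001,"y":0,"z":0.1,"ax":0.003,"ay":0,"az":0,"claw":1},{"x":0.001,"y":0,"z":0.11,"ax":0.003,"ay":0,"az":0,"claw":1}]' 60
python3 -m crank '[{"x":0,"y":0,"z":0.002,"ax":0,"ay":0,"az":0,"claw":1},{"x":0,"y":0,"z":0.004,"ax":0,"ay":0,"az":0,"claw":1},{"x":0,"y":0,"z":0.005,"ax":0,"ay":0,"az":0,"claw":1},{"x":0,"y":0,"z":0.005,"ax":0,"ay":0,"az":0,"claw":1},{"x":0,"y":0,"z":0.005,"ax":0,"ay":0,"az":0,"claw":1}]' 60
```

```text
time: 26.22
ee_pos: [0.4823, -0.0609, 0.0176]
eef_rot: [0.995, 0.097, -0.0, -0.0]
ft_force: [0.2, 0.1, -1.5]
width: 0.0156
time: 26.63
ee_pos: [0.4833, -0.0602, 0.0146]
eef_rot: [0.995, 0.098, 0.001, 0.0]
ft_force: [-0.4, -0.4, -1.6]
width: 0.0154
```

```bash
python3 -m crank '[{"x":0,"y":0,"z":0.001,"ax":0,"ay":0,"az":0,"claw":1},{"x":0,"y":0,"z":0.002,"ax":0,"ay":0,"az":0,"claw":1},{"x":0,"y":0,"z":0.003,"ax":0,"ay":0,"az":0,"claw":1},{"x":0,"y":0,"z":0.003,"ax":0,"ay":0,"az":0,"claw":1},{"x":0,"y":0,"z":0.003,"ax":0,"ay":0,"az":0,"claw":1}]' 60
python3 -m crank '[{"x":0,"y":0,"z":0,"ax":0,"ay":0,"az":0,"claw":-0.3},{"x":0,"y":0,"z":0,"ax":0,"ay":0,"az":0,"claw":-0.3},{"x":0,"y":0,"z":0,"ax":0,"ay":0,"az":0,"claw":-0.3},{"x":0,"y":0,"z":0,"ax":0,"ay":0,"az":0,"claw":-0.3},{"x":0,"y":0,"z":0,"ax":0,"ay":0,"az":0,"claw":-0.3}]' 20
python3 -m crank '[{"x":0,"y":0,"z":-0.04,"ax":0,"ay":0,"az":0,"claw":-0.3},{"x":0,"y":0,"z":-0.08,"ax":0,"ay":0,"az":0,"claw":-0.3},{"x":0,"y":0,"z":-0.12,"ax":0,"ay":0,"az":0,"claw":-0.3},{"x":0,"y":0.03,"z":-0.14,"ax":0,"ay":0,"az":0,"claw":-0.3},{"x":0,"y":0.06,"z":-0.16,"ax":0,"ay":0,"az":0,"claw":-0.3}]' 20
python3 -c "
from h import *
s=st(); go([.468,-.314,.1],yaw=.198);c=snap('top','t10');brown(c,.01,mn=8,box=(170,200,420,270))"
```

```text
time: 27.05
ee_pos: [0.483, -0.0604, 0.0115]
eef_rot: [0.995, 0.098, 0.0, 0.0]
ft_force: [-4.1, -0.3, 9.4]
width: 0.0155
time: 27.47
ee_pos: [0.4826, -0.06, 0.0106]
eef_rot: [0.995, 0.098, -0.0, -0.0]
ft_force: [-0.4, -0.1, -0.0]
width: 0.0405
time: 27.88
ee_pos: [0.4952, -0.1183, 0.1734]
eef_rot: [0.995, 0.1, 0.001, 0.001]
ft_force: [0.3, -0.2, -1.2]
width: 0.0564
t 27.8833 p [ 0.4952 -0.1183  0.1734] q [9.950e-01 1.002e-01 1.400e-03 7.000e-04] w 0.0564 F [ 0.3 -0.2 -1.2]
shift [-0.0659  0.1862  0.0735]
turn [ 0.0008 -0.0014  0.0014]
20 [236.2 205.3] [0.6242 0.1486]
8 [242.6 206.6] [0.6202 0.1265]
12 [206.7 215.4] [0.5877 0.247 ]
26 [382.2 217.5] [ 0.593  -0.3451]
26 [399.3 253.3] [ 0.4741 -0.4012]
23 [373.  254.6] [ 0.4679 -0.3138]
25 [183.4 260.2] [0.436  0.3183]
```

```bash
python3 -m crank '[{"x":-0.013,"y":0.037,"z":0,"ax":0,"ay":0,"az":0,"claw":-0.3},{"x":-0.026,"y":0.074,"z":0,"ax":0,"ay":0,"az":0,"claw":-0.3},{"x":-0.04,"y":0.111,"z":0,"ax":0,"ay":0,"az":0,"claw":-0.3},{"x":-0.053,"y":0.148,"z":0.02,"ax":0,"ay":0,"az":0,"claw":-0.3},{"x":-0.066,"y":0.186,"z":0.04,"ax":0,"ay":0,"az":0,"claw":-0.3}]' 20
python3 -m crank '[{"x":0,"y":0,"z":0.03,"ax":0,"ay":0,"az":0,"claw":-0.3},{"x":0,"y":0,"z":0.03,"ax":0,"ay":0,"az":0,"claw":-0.3},{"x":0,"y":0,"z":0.03,"ax":0,"ay":0,"az":0,"claw":-0.3},{"x":0,"y":0,"z":0.03,"ax":0,"ay":0,"az":0,"claw":-0.3},{"x":0,"y":0,"z":0.03,"ax":0,"ay":0,"az":0,"claw":-0.3}]' 20
python3 -c "
from h import *
s=st(); go([.468,-.314,.004],yaw=.198)"
```

```text
time: 28.35
ee_pos: [0.4667, -0.3115, 0.1334]
eef_rot: [0.995, 0.098, 0.001, 0.001]
ft_force: [0.3, 0.9, 0.2]
width: 0.0564
time: 28.77
ee_pos: [0.4682, -0.3085, 0.1051]
eef_rot: [0.995, 0.099, 0.001, 0.001]
ft_force: [0.2, 0.8, -0.2]
width: 0.0562
t 28.7667 p [ 0.4682 -0.3085  0.1051] q [9.951e-01 9.930e-02 1.100e-03 7.000e-04] w 0.0562 F [ 0.2  0.8 -0.2]
shift [-0.0015  0.0051  0.1011]
turn [ 0.0008 -0.001   0.0005]
```

```bash
python3 -m crank '[{"x":-0.001,"y":0.005,"z":0.03,"ax":0,"ay":0,"az":0,"claw":-0.3},{"x":-0.001,"y":0.005,"z":0.06,"ax":0,"ay":0,"az":0,"claw":-0.3},{"x":-0.001,"y":0.005,"z":0.085,"ax":0,"ay":0,"az":0,"claw":-0.3},{"x":-0.001,"y":0.005,"z":0.1,"ax":0,"ay":0,"az":0,"claw":-0.3},{"x":-0.001,"y":0.005,"z":0.1,"ax":0,"ay":0,"az":0,"claw":-0.3}]' 15
python3 -m crank '[{"x":0,"y":0,"z":0,"ax":0,"ay":0,"az":0,"claw":1},{"x":0,"y":0,"z":0,"ax":0,"ay":0,"az":0,"claw":1},{"x":0,"y":0,"z":0,"ax":0,"ay":0,"az":0,"claw":1},{"x":0,"y":0,"z":0,"ax":0,"ay":0,"az":0,"claw":1},{"x":0,"y":0,"z":0,"ax":0,"ay":0,"az":0,"claw":1}]' 15
python3 -m crank '[{"x":0,"y":0,"z":0,"ax":0,"ay":0,"az":0,"claw":1},{"x":0,"y":0,"z":0,"ax":0,"ay":0,"az":0,"claw":1},{"x":0,"y":0,"z":0,"ax":0,"ay":0,"az":0,"claw":1},{"x":0,"y":0,"z":0,"ax":0,"ay":0,"az":0,"claw":1},{"x":0,"y":0,"z":0,"ax":0,"ay":0,"az":0,"claw":1}]' 15
python3 -m crank '[{"x":0,"y":0,"z":-0.03,"ax":0,"ay":0,"az":0,"claw":1},{"x":0,"y":0,"z":-0.07,"ax":0,"ay":0,"az":0,"claw":1},{"x":0,"y":0,"z":-0.11,"ax":0,"ay":0,"az":0,"claw":1},{"x":0,"y":0,"z":-0.15,"ax":0,"ay":0,"az":0,"claw":1},{"x":0,"y":0,"z":-0.19,"ax":0,"ay":0,"az":0,"claw":1}]' 15
python3 -c "
from h import *
s=st(); go([.6125,.131,.25],yaw=.198)"
```

```text
time: 29.18
ee_pos: [0.4669, -0.3134, 0.0022]
eef_rot: [0.995, 0.099, -0.0, -0.0]
ft_force: [-0.0, 0.2, 0.0]
width: 0.0568
time: 29.6
ee_pos: [0.4671, -0.3146, 0.004]
eef_rot: [0.995, 0.098, 0.0, 0.0]
ft_force: [0.1, -0.6, 1.0]
width: 0.0309
time: 30.02
ee_pos: [0.4669, -0.3145, 0.0035]
eef_rot: [0.995, 0.098, 0.0, 0.0]
ft_force: [-0.9, 0.2, 4.6]
width: 0.0202
time: 30.43
ee_pos: [0.4663, -0.3141, 0.195]
eef_rot: [0.995, 0.098, -0.0, -0.0]
ft_force: [0.5, -1.0, 0.2]
width: 0.0204
t 30.4333 p [ 0.4663 -0.3141  0.195 ] q [ 9.951e-01  9.840e-02 -1.000e-04 -1.000e-04] w 0.0204 F [ 0.5 -1.   0.2]
shift [ 0.2305 -0.4078 -0.055 ]
turn [-0.0001  0.0001 -0.0004]
```

```bash
python3 -m crank '[{"x":0.01,"y":-0.02,"z":-0.03,"ax":0,"ay":0,"az":0,"claw":1},{"x":0.028,"y":-0.05,"z":-0.05,"ax":0,"ay":0,"az":0,"claw":1},{"x":0.045,"y":-0.08,"z":-0.065,"ax":0,"ay":0,"az":0,"claw":1},{"x":0.063,"y":-0.112,"z":-0.065,"ax":0,"ay":0,"az":0,"claw":1},{"x":0.081,"y":-0.144,"z":-0.065,"ax":0,"ay":0,"az":0,"claw":1}]' 15 >/dev/null
python3 -m crank '[{"x":0.018,"y":-0.032,"z":0,"ax":0,"ay":0,"az":0,"claw":1},{"x":0.036,"y":-0.064,"z":0,"ax":0,"ay":0,"az":0,"claw":1},{"x":0.054,"y":-0.096,"z":0,"ax":0,"ay":0,"az":0,"claw":1},{"x":0.072,"y":-0.128,"z":0,"ax":0,"ay":0,"az":0,"claw":1},{"x":0.09,"y":-0.16,"z":0,"ax":0,"ay":0,"az":0,"claw":1}]' 15 
python3 -c "
from h import *
s=st(); go([.6125,.131,.21],yaw=.198)"
```

```text
time: 31.27
ee_pos: [0.575, 0.0188, 0.258]
eef_rot: [0.995, 0.098, -0.0, 0.0]
ft_force: [0.8, -0.2, -0.7]
width: 0.0206
t 31.2667 p [0.575  0.0188 0.258 ] q [ 9.952e-01  9.820e-02 -1.000e-04  1.000e-04] w 0.0206 F [ 0.8 -0.2 -0.7]
shift [ 0.0587 -0.1027  0.048 ]
turn [ 0.0001  0.0001 -0.0007]
```

```bash
python3 -m crank '[{"x":0.018,"y":-0.032,"z":0,"ax":0,"ay":0,"az":0,"claw":1},{"x":0.036,"y":-0.064,"z":0,"ax":0,"ay":0,"az":0,"claw":1},{"x":0.058,"y":-0.101,"z":0,"ax":0,"ay":0,"az":0,"claw":1},{"x":0.058,"y":-0.101,"z":0.02,"ax":0,"ay":0,"az":0,"claw":1},{"x":0.058,"y":-0.101,"z":0.045,"ax":0,"ay":0,"az":0,"claw":1}]' 15
python3 -m crank '[{"x":0,"y":0,"z":0,"ax":0,"ay":0,"az":0,"claw":1},{"x":0,"y":0,"z":0,"ax":0,"ay":0,"az":0,"claw":0},{"x":0,"y":0,"z":0,"ax":0,"ay":0,"az":0,"claw":0},{"x":0,"y":0,"z":0,"ax":0,"ay":0,"az":0,"claw":0},{"x":0,"y":0,"z":0,"ax":0,"ay":0,"az":0,"claw":0}]' 15
python3 -m crank '[{"x":0,"y":0,"z":-0.02,"ax":0,"ay":0,"az":0,"claw":-0.3},{"x":0,"y":0,"z":-0.05,"ax":0,"ay":0,"az":0,"claw":-0.3},{"x":-0.018,"y":0.032,"z":-0.065,"ax":0,"ay":0,"az":0,"claw":-0.3},{"x":-0.036,"y":0.064,"z":-0.065,"ax":0,"ay":0,"az":0,"claw":-0.3},{"x":-0.054,"y":0.096,"z":-0.065,"ax":0,"ay":0,"az":0,"claw":-0.3}]' 15
python3 -c "
from h import *
s=st(); go([.474,-.4013,.2],yaw=.198);c=snap('top','t11');brown(c,.01,mn=6,box=(170,195,420,270))"
```

```text
time: 31.68
ee_pos: [0.6126, 0.1321, 0.2138]
eef_rot: [0.995, 0.101, 0.001, -0.001]
ft_force: [-0.3, -1.5, -1.5]
width: 0.0202
time: 32.1
ee_pos: [0.6126, 0.1273, 0.2148]
eef_rot: [0.995, 0.098, 0.001, 0.0]
ft_force: [0.8, -0.4, 0.5]
width: 0.0387
time: 32.52
ee_pos: [0.578, 0.0223, 0.2804]
eef_rot: [0.995, 0.099, 0.002, 0.0]
ft_force: [0.9, -0.9, -0.3]
width: 0.0559
t 32.5167 p [0.578  0.0223 0.2804] q [9.951e-01 9.890e-02 1.800e-03 1.000e-04] w 0.0559 F [ 0.9 -0.9 -0.3]
shift [-0.1856  0.3947  0.0799]
turn [ 0.0003 -0.0018  0.0001]
25 [236.2 204.7] [0.6264 0.1484]
13 [206.6 215.5] [0.5873 0.2472]
26 [382.2 217.5] [ 0.593  -0.3451]
27 [399.3 253.2] [ 0.4744 -0.4014]
26 [183.3 260.1] [0.4362 0.3186]
```

```bash
python3 -m crank '[{"x":-0.016,"y":0.035,"z":0,"ax":0,"ay":0,"az":0,"claw":-0.3},{"x":-0.033,"y":0.07,"z":0,"ax":0,"ay":0,"az":0,"claw":-0.3},{"x":-0.05,"y":0.105,"z":0,"ax":0,"ay":0,"az":0,"claw":-0.3},{"x":-0.066,"y":0.14,"z":0,"ax":0,"ay":0,"az":0,"claw":-0.3},{"x":-0.082,"y":0.175,"z":0,"ax":0,"ay":0,"az":0,"claw":-0.3}]' 15 >/dev/null
python3 -m crank '[{"x":-0.016,"y":0.035,"z":0.01,"ax":0,"ay":0,"az":0,"claw":-0.3},{"x":-0.033,"y":0.07,"z":0.025,"ax":0,"ay":0,"az":0,"claw":-0.3},{"x":-0.05,"y":0.105,"z":0.04,"ax":0,"ay":0,"az":0,"claw":-0.3},{"x":-0.066,"y":0.14,"z":0.06,"ax":0,"ay":0,"az":0,"claw":-0.3},{"x":-0.082,"y":0.175,"z":0.08,"ax":0,"ay":0,"az":0,"claw":-0.3}]' 15 >/dev/null
python3 -m crank '[{"x":-0.01,"y":0.02,"z":0.03,"ax":0,"ay":0,"az":0,"claw":-0.3},{"x":-0.021,"y":0.044,"z":0.06,"ax":0,"ay":0,"az":0,"claw":-0.3},{"x":-0.021,"y":0.044,"z":0.09,"ax":0,"ay":0,"az":0,"claw":-0.3},{"x":-0.021,"y":0.044,"z":0.1,"ax":0,"ay":0,"az":0,"claw":-0.3},{"x":-0.021,"y":0.044,"z":0.1,"ax":0,"ay":0,"az":0,"claw":-0.3}]' 15 
python3 -c "
from h import *
s=st(); go([.4743,-.4013,.0035],yaw=.198)"
```

```text
time: 33.82
ee_pos: [0.4733, -0.3954, 0.0978]
eef_rot: [0.995, 0.098, -0.001, -0.002]
ft_force: [-0.3, 0.4, 0.4]
width: 0.0568
t 33.8167 p [ 0.4733 -0.3954  0.0978] q [ 0.9951  0.0984 -0.0012 -0.0017] w 0.0568 F [-0.3  0.4  0.4]
shift [-0.      0.0063  0.0943]
turn [-0.0018  0.0011 -0.0004]
```

```bash
python3 -m crank '[{"x":0,"y":0.006,"z":0.03,"ax":0,"ay":0,"az":0,"claw":-0.3},{"x":0,"y":0.006,"z":0.06,"ax":0,"ay":0,"az":0,"claw":-0.3},{"x":0,"y":0.006,"z":0.085,"ax":0,"ay":0,"az":0,"claw":-0.3},{"x":0,"y":0.006,"z":0.096,"ax":0,"ay":0,"az":0,"claw":-0.3},{"x":0,"y":0.006,"z":0.096,"ax":0,"ay":0,"az":0,"claw":-0.3}]' 15
python3 -m crank '[{"x":0,"y":0,"z":0,"ax":0,"ay":0,"az":0,"claw":1},{"x":0,"y":0,"z":0,"ax":0,"ay":0,"az":0,"claw":1},{"x":0,"y":0,"z":0,"ax":0,"ay":0,"az":0,"claw":1},{"x":0,"y":0,"z":0,"ax":0,"ay":0,"az":0,"claw":1},{"x":0,"y":0,"z":0,"ax":0,"ay":0,"az":0,"claw":1}]' 15
python3 -m crank '[{"x":0,"y":0,"z":0,"ax":0,"ay":0,"az":0,"claw":1},{"x":0,"y":0,"z":0,"ax":0,"ay":0,"az":0,"claw":1},{"x":0,"y":0,"z":0,"ax":0,"ay":0,"az":0,"claw":1},{"x":0,"y":0,"z":0,"ax":0,"ay":0,"az":0,"claw":1},{"x":0,"y":0,"z":0,"ax":0,"ay":0,"az":0,"claw":1}]' 15
python3 -m crank '[{"x":0,"y":0,"z":-0.03,"ax":0,"ay":0,"az":0,"claw":1},{"x":0,"y":0,"z":-0.07,"ax":0,"ay":0,"az":0,"claw":1},{"x":0,"y":0,"z":-0.11,"ax":0,"ay":0,"az":0,"claw":1},{"x":0,"y":0,"z":-0.15,"ax":0,"ay":0,"az":0,"claw":1},{"x":0,"y":0,"z":-0.19,"ax":0,"ay":0,"az":0,"claw":1}]' 15
python3 -c "
from h import *
s=st(); go([.6125,.131,.26],yaw=.198)"
```

```text
time: 34.23
ee_pos: [0.4757, -0.4013, 0.0034]
eef_rot: [0.995, 0.099, -0.0, -0.001]
ft_force: [-0.2, 0.4, -0.0]
width: 0.0565
time: 34.65
ee_pos: [0.4759, -0.403, 0.0049]
eef_rot: [0.995, 0.098, 0.001, 0.001]
ft_force: [-1.0, -0.0, 0.2]
width: 0.0311
time: 35.07
ee_pos: [0.4756, -0.4028, 0.0042]
eef_rot: [0.995, 0.098, 0.0, 0.0]
ft_force: [-1.0, 1.0, 5.1]
width: 0.0204
time: 35.48
ee_pos: [0.4751, -0.4022, 0.1955]
eef_rot: [0.995, 0.098, -0.0, -0.0]
ft_force: [1.6, -0.2, -0.2]
width: 0.0201
t 35.4833 p [ 0.4751 -0.4022  0.1955] q [ 9.951e-01  9.840e-02 -1.000e-04 -2.000e-04] w 0.0201 F [ 1.6 -0.2 -0.2]
shift [ 0.2392 -0.496  -0.0644]
turn [-0.0002  0.0001 -0.0004]
```

```bash
python3 -m crank '[{"x":0.016,"y":-0.033,"z":-0.015,"ax":0,"ay":0,"az":0,"claw":1},{"x":0.032,"y":-0.066,"z":-0.03,"ax":0,"ay":0,"az":0,"claw":1},{"x":0.048,"y":-0.099,"z":-0.045,"ax":0,"ay":0,"az":0,"claw":1},{"x":0.064,"y":-0.132,"z":-0.06,"ax":0,"ay":0,"az":0,"claw":1},{"x":0.08,"y":-0.165,"z":-0.07,"ax":0,"ay":0,"az":0,"claw":1}]' 15 >/dev/null
python3 -m crank '[{"x":0.016,"y":-0.033,"z":0,"ax":0,"ay":0,"az":0,"claw":1},{"x":0.032,"y":-0.066,"z":0,"ax":0,"ay":0,"az":0,"claw":1},{"x":0.048,"y":-0.099,"z":0,"ax":0,"ay":0,"az":0,"claw":1},{"x":0.064,"y":-0.132,"z":0,"ax":0,"ay":0,"az":0,"claw":1},{"x":0.08,"y":-0.165,"z":0,"ax":0,"ay":0,"az":0,"claw":1}]' 15 >/dev/null
python3 -m crank '[{"x":0.016,"y":-0.033,"z":0,"ax":0,"ay":0,"az":0,"claw":1},{"x":0.032,"y":-0.066,"z":0,"ax":0,"ay":0,"az":0,"claw":1},{"x":0.048,"y":-0.099,"z":0,"ax":0,"ay":0,"az":0,"claw":1},{"x":0.064,"y":-0.132,"z":0,"ax":0,"ay":0,"az":0,"claw":1},{"x":0.079,"y":-0.164,"z":0,"ax":0,"ay":0,"az":0,"claw":1}]' 15
python3 -c "
from h import *
s=st(); go([.6125,.131,.213],yaw=.198)"
```

```text
time: 36.73
ee_pos: [0.6132, 0.1305, 0.2635]
eef_rot: [0.995, 0.098, -0.0, 0.0]
ft_force: [0.8, -0.4, -0.4]
width: 0.0205
t 36.7333 p [0.6132 0.1305 0.2635] q [ 9.952e-01  9.830e-02 -1.000e-04  0.000e+00] w 0.0205 F [ 0.8 -0.4 -0.4]
shift [-0.0006 -0.0006  0.0505]
turn [ 0.      0.0001 -0.0005]
```

```bash
python3 -m crank '[{"x":0,"y":0,"z":0.025,"ax":0,"ay":0,"az":0,"claw":1},{"x":0,"y":0,"z":0.05,"ax":0,"ay":0,"az":0,"claw":1},{"x":0,"y":0,"z":0.05,"ax":0,"ay":0,"az":0,"claw":1},{"x":0,"y":0,"z":0.05,"ax":0,"ay":0,"az":0,"claw":0},{"x":0,"y":0,"z":0.05,"ax":0,"ay":0,"az":0,"claw":0}]' 15
python3 -m crank '[{"x":0,"y":0,"z":0,"ax":0,"ay":0,"az":0,"claw":0},{"x":0,"y":0,"z":0,"ax":0,"ay":0,"az":0,"claw":0},{"x":0,"y":0,"z":-0.02,"ax":0,"ay":0,"az":0,"claw":0},{"x":0,"y":0,"z":-0.04,"ax":0,"ay":0,"az":0,"claw":0},{"x":0,"y":0,"z":-0.06,"ax":0,"ay":0,"az":0,"claw":0}]' 15
python3 -m crank '[{"x":-0.008,"y":0.035,"z":0,"ax":0,"ay":0,"az":0,"claw":-0.1},{"x":-0.016,"y":0.07,"z":0,"ax":0,"ay":0,"az":0,"claw":-0.1},{"x":-0.024,"y":0.105,"z":0,"ax":0,"ay":0,"az":0,"claw":-0.1},{"x":-0.032,"y":0.14,"z":0,"ax":0,"ay":0,"az":0,"claw":-0.1},{"x":-0.04,"y":0.175,"z":0,"ax":0,"ay":0,"az":0,"claw":-0.1}]' 15
python3 -c "
from h import *
s=st(); go([.593,-.3451,.2],yaw=.198);c=snap('top','t12');brown(c,.01,mn=6,box=(170,195,420,270))"
```

```text
time: 37.15
ee_pos: [0.6136, 0.1283, 0.2151]
eef_rot: [0.995, 0.098, 0.001, 0.0]
ft_force: [-0.1, -0.6, -0.1]
width: 0.0272
time: 37.57
ee_pos: [0.6132, 0.1284, 0.2755]
eef_rot: [0.995, 0.098, 0.0, 0.0]
ft_force: [0.0, -0.2, -0.1]
width: 0.0427
time: 37.98
ee_pos: [0.6081, -0.0527, 0.2751]
eef_rot: [0.995, 0.098, 0.001, 0.0]
ft_force: [1.3, 0.1, 0.8]
width: 0.0476
t 37.9833 p [ 0.6081 -0.0527  0.2751] q [9.952e-01 9.820e-02 9.000e-04 3.000e-04] w 0.0476 F [1.3 0.1 0.8]
shift [-0.0721  0.2838  0.0752]
turn [ 0.0004 -0.0009 -0.0006]
70 [238.3 205.2] [0.6248 0.1415]
12 [206.7 215.4] [0.5877 0.247 ]
25 [382.2 217.6] [ 0.5927 -0.3451]
26 [183.3 260.1] [0.4362 0.3186]
```

```bash
python3 -m crank '[{"x":-0.009,"y":0.035,"z":0,"ax":0,"ay":0,"az":0,"claw":-0.1},{"x":-0.018,"y":0.07,"z":0,"ax":0,"ay":0,"az":0,"claw":-0.1},{"x":-0.027,"y":0.105,"z":0.01,"ax":0,"ay":0,"az":0,"claw":-0.1},{"x":-0.036,"y":0.14,"z":0.02,"ax":0,"ay":0,"az":0,"claw":-0.1},{"x":-0.045,"y":0.175,"z":0.04,"ax":0,"ay":0,"az":0,"claw":-0.1}]' 15 >/dev/null
python3 -m crank '[{"x":-0.009,"y":0.035,"z":0.02,"ax":0,"ay":0,"az":0,"claw":-0.1},{"x":-0.018,"y":0.07,"z":0.04,"ax":0,"ay":0,"az":0,"claw":-0.1},{"x":-0.027,"y":0.108,"z":0.07,"ax":0,"ay":0,"az":0,"claw":-0.1},{"x":-0.027,"y":0.108,"z":0.1,"ax":0,"ay":0,"az":0,"claw":-0.1},{"x":-0.027,"y":0.108,"z":0.13,"ax":0,"ay":0,"az":0,"claw":-0.1}]' 15
python3 -c "
from h import *
s=st(); go([.593,-.3451,.0035],yaw=.198)"
```

```text
time: 38.87
ee_pos: [0.5917, -0.3469, 0.1027]
eef_rot: [0.995, 0.096, 0.0, 0.001]
ft_force: [-0.1, -0.1, -0.9]
width: 0.0479
t 38.8667 p [ 0.5917 -0.3469  0.1027] q [9.954e-01 9.550e-02 1.000e-04 1.100e-03] w 0.0479 F [-0.1 -0.1 -0.9]
shift [ 0.0016 -0.0018  0.0992]
turn [ 0.0011 -0.     -0.0033]
```

```bash
python3 -m crank '[{"x":0.001,"y":0,"z":0.03,"ax":0,"ay":0,"az":0,"claw":-0.1},{"x":0.001,"y":0,"z":0.06,"ax":0,"ay":0,"az":0,"claw":-0.1},{"x":0.001,"y":0,"z":0.085,"ax":0,"ay":0,"az":0,"claw":-0.1},{"x":0.001,"y":0,"z":0.099,"ax":0,"ay":0,"az":0,"claw":-0.1},{"x":0.001,"y":0,"z":0.099,"ax":0,"ay":0,"az":0,"claw":-0.1}]' 15
python3 -m crank '[{"x":0,"y":0,"z":0,"ax":0,"ay":0,"az":0,"claw":1},{"x":0,"y":0,"z":0,"ax":0,"ay":0,"az":0,"claw":1},{"x":0,"y":0,"z":0,"ax":0,"ay":0,"az":0,"claw":1},{"x":0,"y":0,"z":0,"ax":0,"ay":0,"az":0,"claw":1},{"x":0,"y":0,"z":0,"ax":0,"ay":0,"az":0,"claw":1}]' 15
python3 -m crank '[{"x":0,"y":0,"z":0,"ax":0,"ay":0,"az":0,"claw":1},{"x":0,"y":0,"z":0,"ax":0,"ay":0,"az":0,"claw":1},{"x":0,"y":0,"z":0,"ax":0,"ay":0,"az":0,"claw":1},{"x":0,"y":0,"z":0,"ax":0,"ay":0,"az":0,"claw":1},{"x":0,"y":0,"z":0,"ax":0,"ay":0,"az":0,"claw":1}]' 15
python3 -m crank '[{"x":0,"y":0,"z":-0.03,"ax":0,"ay":0,"az":0,"claw":1},{"x":0,"y":0,"z":-0.07,"ax":0,"ay":0,"az":0,"claw":1},{"x":0,"y":0,"z":-0.11,"ax":0,"ay":0,"az":0,"claw":1},{"x":0,"y":0,"z":-0.15,"ax":0,"ay":0,"az":0,"claw":1},{"x":0,"y":0,"z":-0.19,"ax":0,"ay":0,"az":0,"claw":1}]' 15
python3 -c "
from h import *
s=st(); go([.6125,.131,.265],yaw=.198)"
```

```text
time: 39.28
ee_pos: [0.5932, -0.3419, 0.0028]
eef_rot: [0.995, 0.098, -0.001, -0.001]
ft_force: [-0.6, 0.0, 0.8]
width: 0.048
time: 39.7
ee_pos: [0.5943, -0.3425, 0.0058]
eef_rot: [0.995, 0.098, 0.0, 0.0]
ft_force: [0.4, 0.1, 0.1]
width: 0.0224
time: 40.12
ee_pos: [0.5943, -0.3425, 0.0057]
eef_rot: [0.995, 0.098, 0.0, 0.0]
ft_force: [-1.2, 0.5, 6.7]
width: 0.0202
time: 40.53
ee_pos: [0.5935, -0.342, 0.1966]
eef_rot: [0.995, 0.098, -0.0, -0.0]
ft_force: [1.1, -0.1, 0.1]
width: 0.0197
t 40.5333 p [ 0.5935 -0.342   0.1966] q [ 9.951e-01  9.840e-02 -1.000e-04 -1.000e-04] w 0.0197 F [ 1.1 -0.1  0.1]
shift [ 0.1113 -0.4601 -0.0683]
turn [-0.0001  0.0001 -0.0004]
```

```bash
python3 -m crank '[{"x":0.008,"y":-0.033,"z":-0.02,"ax":0,"ay":0,"az":0,"claw":1},{"x":0.016,"y":-0.066,"z":-0.04,"ax":0,"ay":0,"az":0,"claw":1},{"x":0.024,"y":-0.099,"z":-0.06,"ax":0,"ay":0,"az":0,"claw":1},{"x":0.032,"y":-0.132,"z":-0.07,"ax":0,"ay":0,"az":0,"claw":1},{"x":0.04,"y":-0.165,"z":-0.07,"ax":0,"ay":0,"az":0,"claw":1}]' 15 >/dev/null
python3 -m crank '[{"x":0.008,"y":-0.033,"z":0,"ax":0,"ay":0,"az":0,"claw":1},{"x":0.016,"y":-0.066,"z":0,"ax":0,"ay":0,"az":0,"claw":1},{"x":0.024,"y":-0.099,"z":0,"ax":0,"ay":0,"az":0,"claw":1},{"x":0.032,"y":-0.132,"z":0,"ax":0,"ay":0,"az":0,"claw":1},{"x":0.04,"y":-0.165,"z":0,"ax":0,"ay":0,"az":0,"claw":1}]' 15 >/dev/null
python3 -m crank '[{"x":0.008,"y":-0.033,"z":0,"ax":0,"ay":0,"az":0,"claw":1},{"x":0.016,"y":-0.066,"z":0,"ax":0,"ay":0,"az":0,"claw":1},{"x":0.024,"y":-0.099,"z":0,"ax":0,"ay":0,"az":0,"claw":1},{"x":0.031,"y":-0.128,"z":0,"ax":0,"ay":0,"az":0,"claw":1},{"x":0.031,"y":-0.128,"z":0,"ax":0,"ay":0,"az":0,"claw":1}]' 15
python3 -c "
from h import *
s=st(); go([.6125,.131,.213],yaw=.198)"
```

```text
time: 41.78
ee_pos: [0.6114, 0.1367, 0.2646]
eef_rot: [0.995, 0.103, -0.0, -0.002]
ft_force: [-0.6, 1.4, 0.7]
width: 0.0204
t 41.7833 p [0.6114 0.1367 0.2646] q [ 9.947e-01  1.029e-01 -3.000e-04 -1.800e-03] w 0.0204 F [-0.6  1.4  0.7]
shift [-0.0001  0.006   0.0516]
turn [-0.0019  0.0001  0.0041]
```

```bash
python3 -m crank '[{"x":0,"y":0.002,"z":0.025,"ax":0,"ay":0,"az":0,"claw":1},{"x":0,"y":0.002,"z":0.05,"ax":0,"ay":0,"az":0,"claw":1},{"x":0,"y":0.002,"z":0.05,"ax":0,"ay":0,"az":0,"claw":1},{"x":0,"y":0.002,"z":0.05,"ax":0,"ay":0,"az":0,"claw":0},{"x":0,"y":0.002,"z":0.05,"ax":0,"ay":0,"az":0,"claw":0}]' 15
python3 -m crank '[{"x":0,"y":0,"z":0,"ax":0,"ay":0,"az":0,"claw":0},{"x":0,"y":0,"z":0,"ax":0,"ay":0,"az":0,"claw":0},{"x":0,"y":0,"z":-0.02,"ax":0,"ay":0,"az":0,"claw":0},{"x":0,"y":0,"z":-0.04,"ax":0,"ay":0,"az":0,"claw":0},{"x":0,"y":0,"z":-0.06,"ax":0,"ay":0,"az":0,"claw":0}]' 15
python3 -c "
from h import *
s=st(); go([.436,.3186,.2],yaw=0)"
```

```text
time: 42.2
ee_pos: [0.6139, 0.1267, 0.2162]
eef_rot: [0.995, 0.098, 0.001, -0.0]
ft_force: [-0.5, 0.2, 0.3]
width: 0.0275
time: 42.62
ee_pos: [0.6135, 0.1267, 0.2764]
eef_rot: [0.995, 0.098, 0.0, -0.0]
ft_force: [0.4, -0.3, 0.1]
width: 0.0428
t 42.6167 p [0.6135 0.1267 0.2764] q [ 9.952e-01  9.840e-02  4.000e-04 -0.000e+00] w 0.0428 F [ 0.4 -0.3  0.1]
shift [-0.1366 -0.2229  0.0763]
turn [-0.     -0.0004  0.0985]
```

```bash
python3 -m crank '[{"x":-0.018,"y":-0.03,"z":0,"ax":0,"ay":0,"az":0,"claw":-0.2},{"x":-0.036,"y":-0.06,"z":0,"ax":0,"ay":0,"az":0,"claw":-0.2},{"x":-0.055,"y":-0.09,"z":0,"ax":0,"ay":0,"az":0,"claw":-0.2},{"x":-0.074,"y":-0.12,"z":0,"ax":0,"ay":0,"az":0,"claw":-0.2},{"x":-0.092,"y":-0.15,"z":0,"ax":0,"ay":0,"az":0,"claw":-0.2}]' 15 >/dev/null
python3 -m crank '[{"x":-0.018,"y":-0.03,"z":0,"ax":0,"ay":0,"az":0.04,"claw":-0.2},{"x":-0.036,"y":-0.06,"z":0,"ax":0,"ay":0,"az":0.08,"claw":-0.2},{"x":-0.044,"y":-0.073,"z":0.02,"ax":0,"ay":0,"az":0.0985,"claw":-0.2},{"x":-0.044,"y":-0.073,"z":0.04,"ax":0,"ay":0,"az":0.0985,"claw":-0.2},{"x":-0.044,"y":-0.073,"z":0.075,"ax":0,"ay":0,"az":0.0985,"claw":-0.2}]' 15
python3 -c "
from h import *
s=st(); c=snap('top','t13');brown(c,.01,mn=6,box=(170,195,420,270)); go([.436,.3186,.0035],yaw=0)"
```

```text
time: 43.45
ee_pos: [0.4369, 0.3214, 0.2027]
eef_rot: [1.0, 0.001, 0.003, -0.002]
ft_force: [1.3, -0.1, 0.1]
width: 0.0524
t 43.45 p [0.4369 0.3214 0.2027] q [ 1.      0.0013  0.003  -0.0016] w 0.0524 F [ 1.3 -0.1  0.1]
73 [238.4 204.9] [0.6257 0.1412]
13 [206.6 215.5] [0.5873 0.2472]
29 [183.5 260.3] [0.4356 0.318 ]
shift [ 0.002  -0.0012  0.1906]
turn [0.0013 0.0015 0.0007]
```

```bash
python3 -m crank '[{"x":0.001,"y":0,"z":0.035,"ax":0,"ay":0,"az":0,"claw":-0.2},{"x":0.001,"y":0,"z":0.07,"ax":0,"ay":0,"az":0,"claw":-0.2},{"x":0.001,"y":0,"z":0.1,"ax":0,"ay":0,"az":0,"claw":-0.2},{"x":0.001,"y":0,"z":0.12,"ax":0,"ay":0,"az":0,"claw":-0.2},{"x":0.001,"y":0,"z":0.13,"ax":0,"ay":0,"az":0,"claw":-0.2}]' 15
python3 -c "
from h import *
s=st(); go([.436,.3186,.0035],yaw=0)"
```

```text
time: 43.92
ee_pos: [0.437, 0.3179, 0.0682]
eef_rot: [1.0, -0.0, -0.001, 0.001]
ft_force: [-0.8, -1.0, -0.5]
width: 0.0523
t 43.9167 p [0.437  0.3179 0.0682] q [ 1.0e+00 -2.0e-04 -1.1e-03  8.0e-04] w 0.0523 F [-0.8 -1.  -0.5]
shift [-0.0009 -0.0009  0.0647]
turn [ 0.0008  0.0011 -0.0002]
```

```bash
python3 -m crank '[{"x":-0.001,"y":-0.001,"z":0.03,"ax":0,"ay":0,"az":0,"claw":-0.2},{"x":-0.001,"y":-0.001,"z":0.05,"ax":0,"ay":0,"az":0,"claw":-0.2},{"x":-0.001,"y":-0.001,"z":0.065,"ax":0,"ay":0,"az":0,"claw":-0.2},{"x":-0.001,"y":-0.001,"z":0.065,"ax":0,"ay":0,"az":0,"claw":-0.2},{"x":-0.001,"y":-0.001,"z":0.065,"ax":0,"ay":0,"az":0,"claw":0}]' 15
python3 -m crank '[{"x":0,"y":0,"z":0,"ax":0,"ay":0,"az":0,"claw":1},{"x":0,"y":0,"z":0,"ax":0,"ay":0,"az":0,"claw":1},{"x":0,"y":0,"z":0,"ax":0,"ay":0,"az":0,"claw":1},{"x":0,"y":0,"z":0,"ax":0,"ay":0,"az":0,"claw":1},{"x":0,"y":0,"z":0,"ax":0,"ay":0,"az":0,"claw":1}]' 15
python3 -m crank '[{"x":0,"y":0,"z":0,"ax":0,"ay":0,"az":0,"claw":1},{"x":0,"y":0,"z":0,"ax":0,"ay":0,"az":0,"claw":1},{"x":0,"y":0,"z":0,"ax":0,"ay":0,"az":0,"claw":1},{"x":0,"y":0,"z":0,"ax":0,"ay":0,"az":0,"claw":1},{"x":0,"y":0,"z":0,"ax":0,"ay":0,"az":0,"claw":1}]' 15
python3 -m crank '[{"x":0,"y":0,"z":-0.03,"ax":0,"ay":0,"az":0,"claw":1},{"x":0,"y":0,"z":-0.07,"ax":0,"ay":0,"az":0,"claw":1},{"x":0,"y":0,"z":-0.11,"ax":0,"ay":0,"az":0,"claw":1},{"x":0,"y":0,"z":-0.15,"ax":0,"ay":0,"az":0,"claw":1},{"x":0,"y":0,"z":-0.19,"ax":0,"ay":0,"az":0,"claw":1}]' 15
python3 -c "
from h import *
s=st(); go([.6125,.131,.265])"
```

```text
time: 44.33
ee_pos: [0.4371, 0.3201, 0.0058]
eef_rot: [1.0, -0.0, 0.0, -0.0]
ft_force: [0.2, 0.3, 0.7]
width: 0.0501
time: 44.75
ee_pos: [0.4368, 0.3198, 0.0053]
eef_rot: [1.0, -0.0, 0.0, -0.0]
ft_force: [0.6, 0.1, 3.1]
width: 0.0204
time: 45.17
ee_pos: [0.4368, 0.3199, 0.0053]
eef_rot: [1.0, -0.0, 0.0, -0.0]
ft_force: [-0.3, -1.2, 6.4]
width: 0.0199
time: 45.58
ee_pos: [0.4359, 0.3196, 0.1966]
eef_rot: [1.0, 0.0, -0.0, 0.0]
ft_force: [0.6, 0.1, -0.1]
width: 0.02
t 45.5833 p [0.4359 0.3196 0.1966] q [ 1.e+00  3.e-04 -2.e-04  1.e-04] w 0.02 F [ 0.6  0.1 -0.1]
shift [ 0.1765  0.1887 -0.0684]
```

```bash
python3 -m crank '[{"x":0,"y":0,"z":-0.035,"ax":0,"ay":0,"az":0,"claw":1},{"x":0.01,"y":0.01,"z":-0.07,"ax":0,"ay":0,"az":0,"claw":1},{"x":0.035,"y":0.037,"z":-0.07,"ax":0,"ay":0,"az":0,"claw":1},{"x":0.06,"y":0.064,"z":-0.07,"ax":0,"ay":0,"az":0,"claw":1},{"x":0.085,"y":0.091,"z":-0.07,"ax":0,"ay":0,"az":0,"claw":1}]' 15 >/dev/null
python3 -m crank '[{"x":0.025,"y":0.027,"z":0,"ax":0,"ay":0,"az":0,"claw":1},{"x":0.05,"y":0.053,"z":0,"ax":0,"ay":0,"az":0,"claw":1},{"x":0.075,"y":0.08,"z":0,"ax":0,"ay":0,"az":0,"claw":1},{"x":0.092,"y":0.098,"z":0,"ax":0,"ay":0,"az":0,"claw":1},{"x":0.092,"y":0.098,"z":0,"ax":0,"ay":0,"az":0,"claw":1}]' 15
python3 -c "
from h import *
s=st(); go([.6125,.131,.213])"
```

```text
time: 46.42
ee_pos: [0.6165, 0.1242, 0.2633]
eef_rot: [1.0, -0.004, -0.0, 0.001]
ft_force: [0.3, 0.0, -0.8]
width: 0.0201
t 46.4167 p [0.6165 0.1242 0.2633] q [ 1.0e+00 -4.1e-03 -4.0e-04  1.2e-03] w 0.0201 F [ 0.3  0.  -0.8]
shift [-0.004  -0.0069  0.0503]
```

```bash
python3 -m crank '[{"x":0,"y":-0.002,"z":0.025,"ax":0,"ay":0,"az":0,"claw":1},{"x":0,"y":-0.002,"z":0.05,"ax":0,"ay":0,"az":0,"claw":1},{"x":0,"y":-0.002,"z":0.05,"ax":0,"ay":0,"az":0,"claw":1},{"x":0,"y":-0.002,"z":0.05,"ax":0,"ay":0,"az":0,"claw":0},{"x":0,"y":-0.002,"z":0.05,"ax":0,"ay":0,"az":0,"claw":0}]' 15
python3 -m crank '[{"x":0,"y":0,"z":0,"ax":0,"ay":0,"az":0,"claw":0},{"x":0,"y":0,"z":0,"ax":0,"ay":0,"az":0,"claw":0},{"x":0,"y":0,"z":-0.02,"ax":0,"ay":0,"az":0,"claw":0},{"x":0,"y":0,"z":-0.04,"ax":0,"ay":0,"az":0,"claw":0},{"x":0,"y":0,"z":-0.08,"ax":0,"ay":0,"az":0,"claw":0}]' 15
python3 -m crank '[{"x":-0.025,"y":0.025,"z":0,"ax":0,"ay":0,"az":0,"claw":0},{"x":-0.05,"y":0.05,"z":0,"ax":0,"ay":0,"az":0,"claw":0},{"x":-0.075,"y":0.075,"z":0,"ax":0,"ay":0,"az":0,"claw":0},{"x":-0.1,"y":0.1,"z":0,"ax":0,"ay":0,"az":0,"claw":0},{"x":-0.12,"y":0.13,"z":0,"ax":0,"ay":0,"az":0,"claw":0}]' 15
python3 -m crank '[{"x":-0.025,"y":0.03,"z":0,"ax":0,"ay":0,"az":0,"claw":0},{"x":-0.05,"y":0.06,"z":0,"ax":0,"ay":0,"az":0,"claw":0},{"x":-0.05,"y":0.09,"z":0,"ax":0,"ay":0,"az":0,"claw":0},{"x":-0.05,"y":0.12,"z":0,"ax":0,"ay":0,"az":0,"claw":0},{"x":-0.05,"y":0.15,"z":0,"ax":0,"ay":0,"az":0,"claw":0}]' 15
python3 - <<'E'
from h import *
st(); t=snap('top','t14');brown(t,.01,mn=6,box=(170,195,420,270)); s=snap('scene','s14')
f=lambda im,a,b,c,d:cv2.resize(im[a:b,c:d],(400,560),interpolation=cv2.INTER_CUBIC)
cv2.imwrite('pics/fin.png',np.hstack([f(s['color'],150,290,260,360),cv2.resize(t['color'][175:275,190:310],(400,560),interpolation=cv2.INTER_CUBIC)]))
E
```

```text
time: 46.83
ee_pos: [0.6138, 0.1331, 0.2162]
eef_rot: [1.0, 0.0, 0.001, -0.0]
ft_force: [-0.1, -0.1, -0.4]
width: 0.0272
time: 47.25
ee_pos: [0.6123, 0.1322, 0.293]
eef_rot: [1.0, 0.0, -0.002, 0.001]
ft_force: [0.3, -0.3, 0.7]
width: 0.0434
time: 47.67
ee_pos: [0.4921, 0.0029, 0.2959]
eef_rot: [1.0, 0.001, 0.001, 0.0]
ft_force: [0.3, -0.5, -0.3]
width: 0.0439
time: 48.08
ee_pos: [0.4432, -0.1487, 0.2963]
eef_rot: [1.0, 0.0, 0.001, 0.001]
ft_force: [1.0, -0.1, -0.7]
width: 0.0431
t 48.0833 p [ 0.4432 -0.1487  0.2963] q [1.0e+00 0.0e+00 1.2e-03 9.0e-04] w 0.0431 F [ 1.  -0.1 -0.7]
82 [237.9 204.7] [0.6265 0.1427]
12 [206.7 215.4] [0.5877 0.247 ]
```

View pics/fin.png

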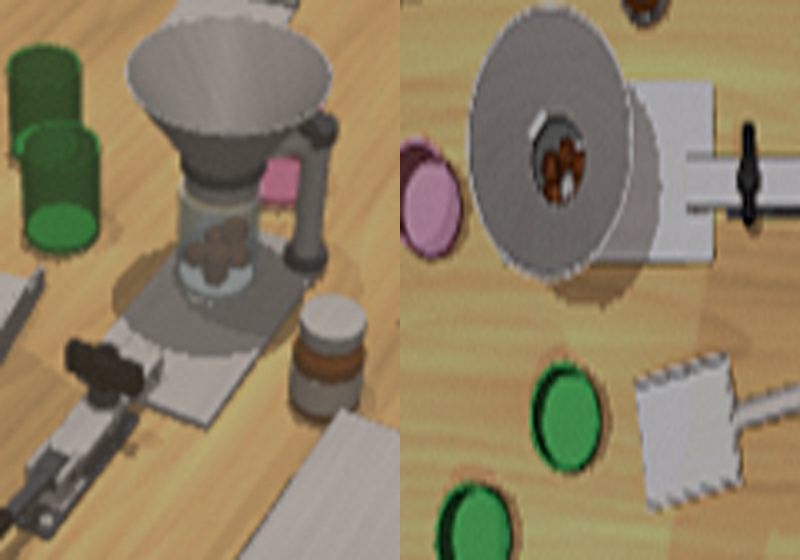

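Everything looks in place. Before handing in, I'll check the brown spot seen earlier beside the funnel and look for any bystander shift.

Run:
```python
from h import *
print(proj(load('scene0'),[.436,.318,.01]))
for n in('s8','s14'): print(n);brown(load(n),0.01,mn=4,box=(200,100,370,300))
a,b=load('top0')['color'],load('t14')['color']
d=(cv2.absdiff(a,b).max(2)>60).astype(np.uint8); n,l,s,cc=cv2.connectedComponentsWithStats(d)
print([(s[i,4],cc[i].round().tolist()) for i in range(1,n) if s[i,4]>5 and cc[i][1]<330])
```

```text
[294.18681033 172.86999288]
s8
168 [361.4 106.3] [0.439  0.9205]
6 [271.7 107.5] [0.0942 0.7083]
4 [251. 142.] [0.1814 0.4149]
6 [249.  145.2] [0.1881 0.3912]
70 [341.7 240.6] [0.7306 0.0885]
s14
209 [359.8 106.5] [0.4334 0.9154]
4 [319.2 102.2] [0.2561 0.8619]
9 [325.3 103.7] [0.2867 0.863 ]
16 [337.1 106.6] [0.3458 0.8633]
8 [271.5 108. ] [0.0961 0.7038]
16 [250.1 143.9] [0.1865 0.4009]
61 [342.3 240.4] [0.7319 0.0906]
4 [336.5 242.8] [0.7214 0.0725]
6 [338.5 254.2] [0.7464 0.0334]
[(np.int32(25), [294.0, 200.0]), (np.int32(92), [238.0, 205.0]), (np.int32(26), [288.0, 203.0]), (np.int32(39), [299.0, 209.0]), (np.int32(13), [295.0, 215.0]), (np.int32(31), [382.0, 218.0]), (np.int32(920), [327.0, 261.0]), (np.int32(32), [284.0, 245.0]), (np.int32(31), [276.0, 247.0]), (np.int32(31), [400.0, 253.0]), (np.int32(32), [286.0, 256.0]), (np.int32(28), [373.0, 254.0]), (np.int32(28), [278.0, 257.0]), (np.int32(33), [184.0, 260.0]), (np.int32(12), [359.0, 274.0]), (np.int32(6), [358.0, 307.0]), (np.int32(20), [353.0, 328.0])]
```

The spot was stray3, which has since been collected. Differences from the first picture are only at the nut bar, the jar contents, the emptied chestnut places and the arm itself (327,261), so I'm handing in.

```bash
python3 -c "
from h import *
close_job();st()"
```

```text
the job is handed in; nothing more can be done
the job is handed in; nothing more can be done
```

The job is done and handed in, at about 48 s on the robot's clock; no verdict is reported.

- **Clamp:** I flipped the lever up to about 1.3 rad, then set it back to about 1.0 rad to leave room for the gripper. I ran the nut clockwise about 1.1 rad until the torque rose to 0.7 N m at its stop, then closed the lever. It ended at the height it had before opening. All this came before any chestnut went in.
- **Chestnuts:** I poured the 4 from the scoop, laid the scoop back where it had been, and dropped the 4 strays into the funnel one by one.

**Last checks:**
- The last pictures show the chestnuts piled in the upright jar under the spout, none left on the bench or in the scoop, the scoop flat, and the arm clear.
- Comparing the top view with the first one, the only changes are the nut bar, the jar's contents, the emptied chestnut spots and the arm. No bystander moved.

I could not count all 8 chestnuts individually in the jar. I could not read the lever and nut angles directly either, so "snug" and "closed" come from tool positions, torque and the pictures. No check failed.

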